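# Put the bangle display away in its drawer chest and clamp it shut

### The arm

A 6-joint arm with a two-finger parallel gripper is mounted at the origin on the work surface. World frame = base frame: x ahead of the robot, y to its left, z up, the work surface at z = 0. Lengths are in m, angles in rad, forces in N, time in s.
With the tool pointing down it reaches from about 0.225 to 0.875 m from the base axis. Payload 3.4 kg.
Tool frame: the origin (TCP) lies on the centre line of the jaws, within the pads' length; the fingertips stand 19 mm ahead of it and the grasp point (between the pads) is the TCP; z points along the fingers, y is the direction in which the jaws open and shut (so a half turn about z gives the same grasp; the last joint's range is limited). The gripper opens to 85 mm and grips with 20 to 120 N. Pads are 22 mm wide; open, the fingers measure 114 mm over their backs; the gripper's body (76 mm by 85 mm) begins 54 mm behind the grasp point. The pads swing forward as they close: fully open they stand 13 mm farther back than shut.
Start: joints at [1.02, 0.276, 1.505, -0, 1.361, -0.121], TCP at [0.24, 0.523, 0.25] pointing down, gripper open.
Joint ranges: [-2.89, 2.89], [-0.75, 2.08], [0.22, 2.7], [-1.18, 4.32], [0.11, 2.71], [-2.7, 2.7]. Speed limits (rad/s): [2.57, 2.57, 3.14, 3.14, 3.14, 3.14].

### API

Orientations are given as a unit quaternion [w, x, y, z].
In Python, from rig import monitor, eyes, manip, models gives the robot as it stands.
- The arm moves only by the tool send_rows, never from a script. Its argument "deltas" is a list of rows, each an object with "dp": the shift along the world's x, y, z each as a share of 0.12 m, from -1 to 1, a list of three; "rotation": the turn, a rotation vector about the world's x, y, z each as a share of 0.5 rad, from -1 to 1, a list of three. In form: [{"dp": [dx, dy, dz], "rotation": [rx, ry, rz]}, ...]. A call has 1 to 12 rows; each row is the pose to reach, as a shift and turn from the pose commanded when the call began; what a row does not reach only later rows make up. A row lasts 1/12 s, in which the tool goes at most 41.7 mm and 7.16 degrees, less where a joint would pass 70% of its speed; a pose out of reach is approached as far as the arm can. A call with a number of a shift or a turn outside -1 to 1 is refused whole. A call with a gripper value outside its range is refused whole. "fingers" is the closure, from -1 (fully open) to 1 (shut), set as the call begins (left out, the last holds). The fingers move at their own pace and stop on an object; "grip_force" is the grip in N (left out, the last holds). Time passes only in rows, so rows that repeat a pose let the fingers close. It gives the time, the measured TCP pose, the force and the opening at its end, in the units of the state.
- monitor.get_state(): the state, without advancing time (a new reading comes with each control period).
- eyes.get_image(name): name is "scene" or "top" or "wrist"; returns a dict with "color" (480x640x3 uint8, red, green, blue), "depth" (480x640 float32, m along the optical axis (not along the pixel's ray), 0 where there is no reading), "mtx" (3x3 intrinsics, pixels), "rvec" (rotation vector, rad) and "tvec" (3), from world to camera coordinates, as OpenCV has them. Camera axes: x right, y down, z forward; pixel columns grow to the right and rows downward; lengths in m; the calibration is good to about 2 mm. A picture is of the moment at which its call begins.
- manip.sign_off(): hands the job in, once; it reports no verdict.
Trained networks look in a picture, given as the dict that the camera call returned (one of the last four; its "shot" number tells which), for a name from the list of things; names that differ only in an ending like _2 or _b are one class to them, and where a whole thing is asked for, a point or a joint stands for the part that bears it (a point fixed in the world has none). Each returns a list of dicts, best first, with "score" (0 to 1); they miss things now and then, are a little off and sometimes report something else, mostly with a low value. They report only what shows in the picture. A call takes as long as a camera call. They do not tell look-alikes from the thing itself.
- models.find_in(name, picture): "box" ([left, top, right, bottom] in pixels, round what is visible of it).
The state is a dict: "clock": time; "qpos": joint angles; "qd": joint speeds; "effort": joint torques, N m; "position": TCP position; "ee_rot": TCP orientation; "contact_force": force on the tool from outside, world axes, zero at the start; "moment": the same for the moment, N m; "width": finger opening in m.
Only numpy, scipy, OpenCV 4.12 (cv2) and the standard library are available. Lean on these libraries where they do the work, as an engineer would, in place of code of your own. Each camera call takes 0.05 s, during which the arm holds its last target.

### The job

Closing time at the bangle counter: pull the rosewood chest's drawer fully open, pull every bangle up out of the gripping stand and stand each one upright in a bay of its own in the drawer, and lay the horn comb flat in the drawer's tray behind the bays, lengthways across the drawer. Then push the drawer fully shut and, after that, swing the brass clamp on top of the chest fully down. Leave the hand mirror and the porcelain dish where they are.

Things in the scene. Friction and masses are not known exactly. Their poses are not given: they have to be found in the camera images.
- bangle_yellow: Loose yellow glass bangle: rigid ring, outer diameter 72 mm, inner 54, 14 mm wide along its axis, 60 g. Origin at the ring's centre; its y axis is the ring's axis, level while it stands upright. Starts upright in a slot of the stand, gripped by it, origin 51 mm above the table; a straight upward pull of about 5 to 12 N over 26 mm draws it out. May be absent (None throughout).
- bangle_maroon: Loose maroon glass bangle: rigid ring, outer diameter 72 mm, inner 54, 14 mm wide along its axis, 60 g. Origin at the ring's centre; its y axis is the ring's axis, level while it stands upright. Starts upright in a slot of the stand, gripped by it, origin 51 mm above the table; a straight upward pull of about 5 to 12 N over 26 mm draws it out. May be absent (None throughout).
- bangle_green: Loose green glass bangle: rigid ring, outer diameter 72 mm, inner 54, 14 mm wide along its axis, 60 g. Origin at the ring's centre; its y axis is the ring's axis, level while it stands upright. Starts upright in a slot of the stand, gripped by it, origin 51 mm above the table; a straight upward pull of about 5 to 12 N over 26 mm draws it out. May be absent (None throughout).
- bangle_blue: Loose blue glass bangle: rigid ring, outer diameter 72 mm, inner 54, 14 mm wide along its axis, 60 g. Origin at the ring's centre; its y axis is the ring's axis, level while it stands upright. Starts upright in a slot of the stand, gripped by it, origin 51 mm above the table; a straight upward pull of about 5 to 12 N over 26 mm draws it out. May be absent (None throughout).
- stand: Fixed rosewood stand 250 mm long (its y) x 80 x 41 mm high. Origin at the centre of its underside, x away from the robot. Four slots at y = -82.5, -27.5, 27.5, 82.5 mm, in which spring-loaded wooden cheeks clasp the lowest 25 mm of a bangle (yielding 5 mm sideways); a bangle's axis is along the stand's y. Above the stand 41 mm of air lie between neighbouring bangles.
- comb: Loose flat horn comb 150 mm long (its x) x 28 mm wide (its y) x 9 mm thick, 50 g, lying flat on the glass. Origin at the centre of its underside.
- chest: Fixed rosewood drawer chest, 220 mm deep (x) x 244 mm wide (y) x 104 mm high, with a single drawer in its front. Origin at the centre of its underside; the front plane is at x = -110 mm of this frame, and the drawer slides out along its -x (towards the robot).
- drawer (a joint): Opening of the drawer in m: 0 fully shut (its front in the chest's front plane), 0.195 fully open. Starts ajar, 2 N of friction, stays where left. The drawer front's top edge is 89 mm above the table. Inside, from the front: a row of four bangle bays, then the comb tray, which comes wholly out from under the chest's top only when fully open.
- drawer_handle (a point): Centre of the drawer's brass bar handle, 77 mm above the table: a level bar 110 mm long (y), 12 x 12 mm thick, its centre 45 mm in front of the drawer front (39 mm of free gap behind it), held by a post 50 mm to each side of its centre. Axes as the drawer's: x into the chest, away from the robot.
- bays (a point): Centre of the row of four bangle bays, on the bay floor (15 mm above the table); axes as the drawer's: x into the chest, y across it, z up. The comb tray lies behind the bays: the centre of its lined floor is at x = +93 mm, y = 0, z = +43 mm of this frame; it is 84 mm (x) x 208 mm (y) with a rim 12 mm high all round, so the comb only fits lengthways along y.
- clamp (a joint): Angle of the brass clamp on the chest's top in rad: 0 fully down (its tongue hangs in front of the drawer front), 1.0 fully up. Starts raised 0.35 to 0.6, swings stiffly (0.07 N m of friction) about a level axis along the chest's y and stays where left; press it down from above, best following its arc.
- clamp_hinge (a point): Point on the clamp's hinge axis, 114 mm above the table, 48 mm behind the chest's front plane, 92 mm to the +y side of its middle. When down, the clamp's level bar (18 mm wide, 8 mm thick) runs 60 mm from here along the chest's -x, and a tongue hangs 32 mm below its end; as it rises, bar and tongue turn together.
- clamp_pad (a point): Centre of the top of the clamp's black thumb pad (28 mm along the bar x 26 mm), which rides on the bar 48 mm from the hinge and 7 mm above the bar's axis. With the clamp down it is 121 mm above the table.
- mirror: Loose brass hand mirror lying flat, 185 mm long (its x), disc 90 mm across and 10 mm thick centred at x = +50 mm, handle towards -x. Bystander.
- dish: Loose white porcelain ring dish, 100 mm across and 30 mm high; origin at the centre of its underside. Bystander.
- bay0 (a point): Centre of the floor of bangle bay 0 (y = -78 mm in the row), 15 mm above the table. A bay is 24 mm wide (y) and 90 mm long (x); the ridges between the bays rise 34 mm above the bay floor. A bangle stands in it with its axis along y, its centre then 36 mm above this point. Axes as the drawer's.
- bay1 (a point): Centre of the floor of bangle bay 1 (y = -26 mm in the row), 15 mm above the table. A bay is 24 mm wide (y) and 90 mm long (x); the ridges between the bays rise 34 mm above the bay floor. A bangle stands in it with its axis along y, its centre then 36 mm above this point. Axes as the drawer's.
- bay2 (a point): Centre of the floor of bangle bay 2 (y = 26 mm in the row), 15 mm above the table. A bay is 24 mm wide (y) and 90 mm long (x); the ridges between the bays rise 34 mm above the bay floor. A bangle stands in it with its axis along y, its centre then 36 mm above this point. Axes as the drawer's.
- bay3 (a point): Centre of the floor of bangle bay 3 (y = 78 mm in the row), 15 mm above the table. A bay is 24 mm wide (y) and 90 mm long (x); the ridges between the bays rise 34 mm above the bay floor. A bangle stands in it with its axis along y, its centre then 36 mm above this point. Axes as the drawer's.
Mind the look-alikes: they are no part of the job. Of the things that look like the comb, take the one that is farthest to the robot's left at the start.

How it is judged:
On the way, in this order (a step that is already met when the one before it is completed fails the run):
1. the drawer is pulled fully open (value of joint drawer above 0.175 m), for 0.2 s.
2. with the drawer open, every bangle stands upright in a bay and the comb lies flat in the tray (value of joint drawer above 0.1 m and x of bangle_yellow in the frame of bays between -0.02 and 0.02 m and y of bangle_yellow in the frame of bays between -0.095 and 0.095 m and z of bangle_yellow in the frame of bays between 0.028 and 0.044 m and angle between the y axis of each of bangle_yellow, bangle_maroon, bangle_green, bangle_blue and the y axis of bays, either way round below 0.45 rad and linear speed of each of bangle_yellow, bangle_maroon, bangle_green, bangle_blue, comb below 0.05 m/s and x of bangle_maroon in the frame of bays between -0.02 and 0.02 m and y of bangle_maroon in the frame of bays between -0.095 and 0.095 m and z of bangle_maroon in the frame of bays between 0.028 and 0.044 m and x of bangle_green in the frame of bays between -0.02 and 0.02 m and y of bangle_green in the frame of bays between -0.095 and 0.095 m and z of bangle_green in the frame of bays between 0.028 and 0.044 m and x of bangle_blue in the frame of bays between -0.02 and 0.02 m and y of bangle_blue in the frame of bays between -0.095 and 0.095 m and z of bangle_blue in the frame of bays between 0.028 and 0.044 m and x of comb in the frame of bays between 0.051 and 0.135 m and y of comb in the frame of bays between -0.1 and 0.1 m and z of comb in the frame of bays between 0.038 and 0.059 m and angle between the z axis of comb and the z axis of bays, either way round below 0.15 rad and contact force between each of bangle_yellow, bangle_maroon, bangle_green, bangle_blue, comb and the fingers below 0.1 N), for 0.3 s.
3. the drawer is fully shut while the clamp is still up (value of joint drawer below 0.006 m and value of joint clamp above 0.25 rad), for 0.2 s.
4. the clamp is fully down (value of joint clamp below 0.08 rad), for 0.2 s.
At the end, for the whole second after the job is handed in: Drawer shut within 6 mm, clamp down within 0.08 rad; every bangle stands in a bay (axis within 0.45 rad of the drawer's y), the comb lies flat on the tray floor (within 0.15 rad); all released and at rest; mirror and dish within 40 mm of where they were (x of bangle_yellow in the frame of bays between -0.02 and 0.02 m and y of bangle_yellow in the frame of bays between -0.095 and 0.095 m and z of bangle_yellow in the frame of bays between 0.028 and 0.044 m and angle between the y axis of each of bangle_yellow, bangle_maroon, bangle_green, bangle_blue and the y axis of bays, either way round below 0.45 rad and linear speed of each of bangle_yellow, bangle_maroon, bangle_green, bangle_blue, comb below 0.05 m/s and x of bangle_maroon in the frame of bays between -0.02 and 0.02 m and y of bangle_maroon in the frame of bays between -0.095 and 0.095 m and z of bangle_maroon in the frame of bays between 0.028 and 0.044 m and x of bangle_green in the frame of bays between -0.02 and 0.02 m and y of bangle_green in the frame of bays between -0.095 and 0.095 m and z of bangle_green in the frame of bays between 0.028 and 0.044 m and x of bangle_blue in the frame of bays between -0.02 and 0.02 m and y of bangle_blue in the frame of bays between -0.095 and 0.095 m and z of bangle_blue in the frame of bays between 0.028 and 0.044 m and x of comb in the frame of bays between 0.051 and 0.135 m and y of comb in the frame of bays between -0.1 and 0.1 m and z of comb in the frame of bays between 0.038 and 0.059 m and angle between the z axis of comb and the z axis of bays, either way round below 0.15 rad and contact force between each of bangle_yellow, bangle_maroon, bangle_green, bangle_blue, comb and the fingers below 0.1 N and value of joint drawer below 0.006 m and value of joint clamp below 0.08 rad and distance of each of mirror, dish from where it was at the start of the episode below 0.04 m); the robot touches nothing.
It fails at once if the hand mirror or the porcelain dish is pushed out of its place (distance of any of mirror, dish from where it was at the start of the episode above 0.04 m).
Of bangle_yellow, bangle_maroon, bangle_green, bangle_blue only 2 to 4 are there at a start; the rules pass over those that are not, and their reading is None.
At some moment in a run one of comb may be knocked a few centimetres aside while the robot is not near it.
It also fails if it takes over 210 s, if anything falls off the work surface, if the arm or the gripper's body presses on something with over 40 N, if the wrist force passes 120 N, or if a joint passes its speed limit or range.

## Working session

There is one attempt and no reset: what is moved stays moved. The work goes in short steps, Python scripts to look and compute and a tool call to move; the robot and the scene stay as the last step left them, time stands still between calls to the robot, and variables do not carry over. Pictures are saved under pics/ and viewed, and the job is handed in when it is done.

Besides the shell and the picture viewer there is one more tool, called after "Emit:" as a command line: name --argument value ..., lists and objects as JSON in quotes. send_rows: Moves the arm, as the interface text tells. Its arguments: {"type":"object","properties":{"deltas":{"type":"array","items":{"type":"object","properties":{"dp":{"type":"array","items":{"type":"number"}},"rotation":{"type":"array","items":{"type":"number"}}}}},"fingers":{"type":"number"},"grip_force":{"type":"number"}},"required":["deltas"]}

```bash
ls -la; mkdir -p pics
cat > h.py <<'E'
import numpy as np,cv2
from rig import monitor, eyes, manip, models
def cam(n):
    return eyes.get_image(n)
def save(im,name,crop=None,scale=1):
    c=cv2.cvtColor(im["color"],cv2.COLOR_RGB2BGR)
    if crop: c=c[crop[1]:crop[3],crop[0]:crop[2]]
    if scale!=1: c=cv2.resize(c,None,fx=scale,fy=scale,interpolation=cv2.INTER_CUBIC)
    cv2.imwrite("pics/"+name,c)
def world(im,u,v,z=None,d=None):
    K=np.array(im["mtx"]);R,_=cv2.Rodrigues(np.array(im["rvec"],float));t=np.array(im["tvec"],float).ravel()
    ray=np.linalg.inv(K)@np.array([u,v,1.])
    if z is None:
        if d is None: d=float(im["depth"][int(round(v)),int(round(u))])
        return R.T@(ray*d-t)
    C=-R.T@t; r=R.T@ray
    return C+r*(z-C[2])/r[2]
def cloud(im):
    K=np.array(im["mtx"]);R,_=cv2.Rodrigues(np.array(im["rvec"],float));t=np.array(im["tvec"],float).ravel()
    h,w=im["depth"].shape
    u,v=np.meshgrid(np.arange(w),np.arange(h))
    d=im["depth"]
    p=np.stack([(u-K[0,2])/K[0,0]*d,(v-K[1,2])/K[1,1]*d,d],-1)
    P=(p-t)@R
    P[d<=0]=np.nan
    return P
def proj(im,P):
    q,_=cv2.projectPoints(np.array(P,float).reshape(-1,3),np.array(im["rvec"],float),np.array(im["tvec"],float),np.array(im["mtx"]),None)
    return q.reshape(-1,2)
E
python3 - <<'E'
from h import *
s=monitor.get_state();print(s)
for n in ("scene","top"):
    im=cam(n);save(im,n+"0.png")
    np.savez(""+n+"0.npz",**{k:im[k] for k in("color","depth","mtx","rvec","tvec")})
    for nm in ["bangle_yellow","bangle_maroon","bangle_green","bangle_blue","stand","comb","chest","drawer","drawer_handle","clamp","clamp_pad","mirror","dish"]:
        print(n,nm,[(np.round(r["box"]).astype(int).tolist(),round(r["score"],2)) for r in models.find_in(nm,im)][:4])
E
```

```text
total 12
drwxr-xr-x  3 agent agent 4096 Dec  6 16:59 .
drwxr-xr-x 23 root  root  4096 Dec  6 16:59 ..
drwxr-xr-x  2 agent agent 4096 Dec  6 16:59 pics
{'clock': 0.0, 'qpos': array([ 1.02000927e+00,  2.76622459e-01,  1.50616612e+00, -1.30388442e-05,
        1.36070446e+00, -1.20932429e-01]), 'qd': array([-0.00023488,  0.00043377,  0.00017718,  0.00023838,  0.001141  ,
        0.00050949]), 'effort': array([-9.12247215e-04, -4.16771793e+01, -2.45805305e+01,  4.11824328e-05,
        1.10262766e-02,  2.07616367e-06]), 'position': array([0.23932987, 0.52226512, 0.24941088]), 'ee_rot': array([-3.07147960e-04,  2.13274984e-01,  9.76991749e-01, -8.99207035e-04]), 'contact_force': array([0.90366155, 0.51049836, 1.15221576]), 'moment': array([0.0031026 , 0.06211367, 0.00759784]), 'width': 0.08530710075699396}
scene bangle_yellow [([448, 300, 472, 336], 0.78)]
scene bangle_maroon [([423, 290, 449, 317], 0.74), ([222, 193, 247, 234], 0.7)]
scene bangle_green [([467, 322, 493, 351], 0.61)]
scene bangle_blue [([405, 272, 429, 301], 0.61), ([263, 232, 348, 310], 0.32)]
scene stand [([389, 278, 501,
[... 395 characters left out ...]
sh []
top bangle_yellow [([177, 232, 190, 258], 0.7), ([412, 230, 443, 276], 0.69), ([273, 195, 362, 241], 0.69)]
top bangle_maroon [([200, 237, 214, 264], 0.48)]
top bangle_green [([155, 229, 171, 253], 0.76)]
top bangle_blue [([220, 241, 233, 270], 0.55), ([270, 110, 364, 241], 0.16)]
top stand [([151, 226, 247, 269], 0.62), ([274, 196, 364, 238], 0.33)]
top comb [([410, 228, 442, 277], 0.85), ([468, 203, 520, 226], 0.68)]
top chest [([270, 110, 368, 240], 0.66)]
top drawer [([269, 193, 364, 240], 0.96)]
top drawer_handle []
top clamp [([277, 172, 285, 203], 0.73)]
top clamp_pad [([278, 172, 284, 199], 0.78)]
top mirror [([473, 268, 508, 340], 0.64)]
top dish [([162, 305, 198, 342], 0.79)]
```

View pics/scene0.png

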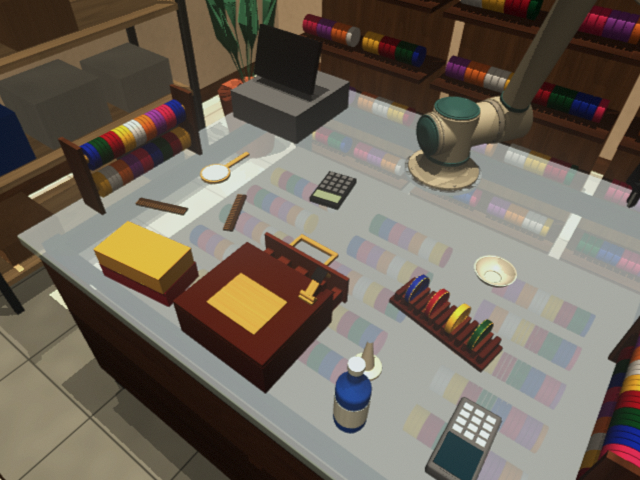

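View pics/top0.png

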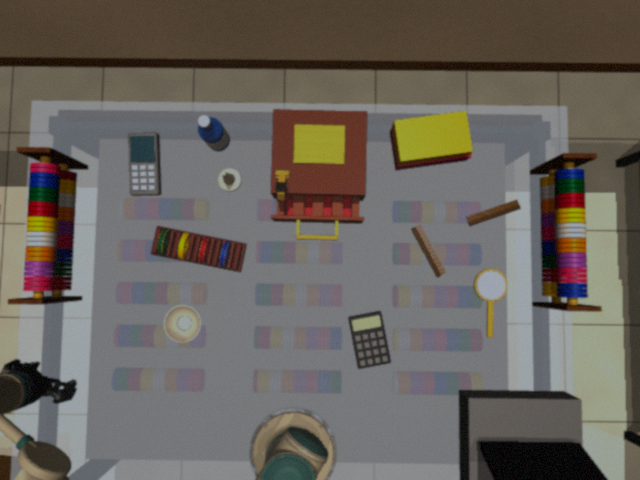

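The scene picture shows all four bangles in the stand: blue (417,287), red/maroon (436,303), yellow (460,318) and green (480,336). The chest has its drawer ajar, with the handle at (305,247). Comb-like things in the top picture are (427,251) and (493,212), and image left is +y. I choose (427,251) because it is farther left. Next I measure.

Run:
```python
from h import *
im=cam("top");save(im,"comb_crop.png",(380,180,540,300),5)
P=cloud(im)
K=im["mtx"];print(K)
for n,(u,v) in dict(comb=(428,251),comb2=(493,212),mirror=(490,285),dish=(182,323),table=(340,280),handle=(318,237),chesttop=(320,185),calc=(369,338)).items():
    print(n,world(im,u,v).round(4))
# comb fit
hsv=cv2.cvtColor(im["color"],cv2.COLOR_RGB2HSV)
def fit(box,z,name):
    x0,y0,x1,y1=box
    sub=im["color"][y0:y1,x0:x1].astype(int)
    # brown: red>blue noticeably
    m=((sub[...,0]-sub[...,2])>25).astype(np.uint8)
    cs,_=cv2.findContours(m,cv2.RETR_EXTERNAL,cv2.CHAIN_APPROX_NONE)
    c=max(cs,key=cv2.contourArea).reshape(-1,2)+[x0,y0]
    W=np.array([world(im,u,v,z)[:2] for u,v in c],np.float32)
    r=cv2.minAreaRect(W);print(name,np.array(r[0]).round(4),np.array(r[1]).round(4),r[2],m.sum())
fit((400,215,455,290),0.009,"comb")
fit((460,195,530,235),0.009,"comb2")
# chest top
m=(abs(P[...,2]-0.104)<0.006);m[:, :240]=0;m[:,385:]=0;m[260:]=0
cs,_=cv2.findContours(m.astype(np.uint8),cv2.RETR_EXTERNAL,cv2.CHAIN_APPROX_NONE)
c=max(cs,key=cv2.contourArea).reshape(-1,2)
W=np.array([world(im,u,v,.104)[:2] for u,v in c],np.float32);print("chest",cv2.minAreaRect(W), cv2.boundingRect(c))
m=(abs(P[...,2]-0.041)<0.006);m[:,:140]=0;m[:,255:]=0;m[:215]=0;m[280:]=0
W=P[m][:,:2].astype(np.float32);print("stand",cv2.minAreaRect(W),len(W))
```

```text
[[538.92438821   0.         321.03779549]
 [  0.         538.92438821 233.24438258]
 [  0.           0.           1.        ]]
comb [ 0.538  -0.356   0.0056]
comb2 [ 0.6466 -0.5338  0.0052]
mirror [ 0.4481 -0.5216  0.0097]
dish [0.3362 0.3079 0.0022]
table [ 0.4568 -0.1178  0.0029]
handle [ 0.5673 -0.0578  0.0813]
chesttop [ 0.6994 -0.0616  0.1037]
calc [ 0.3041 -0.1958  0.0184]
comb [ 0.5403 -0.3572] [0.1448 0.0265] 28.228452682495117 495
comb2 [ 0.646  -0.5324] [0.0241 0.145 ] 19.056676864624023 462
chest ((0.7852492332458496, -0.05835408717393875), (0.24362890422344208, 0.22067514061927795), 89.19367218017578) (271, 109, 97, 87)
stand ((0.5376057624816895, 0.26674848794937134), (0.23494869470596313, 0.07120653241872787), 79.38810729980469) 1022
```

View pics/comb_crop.png

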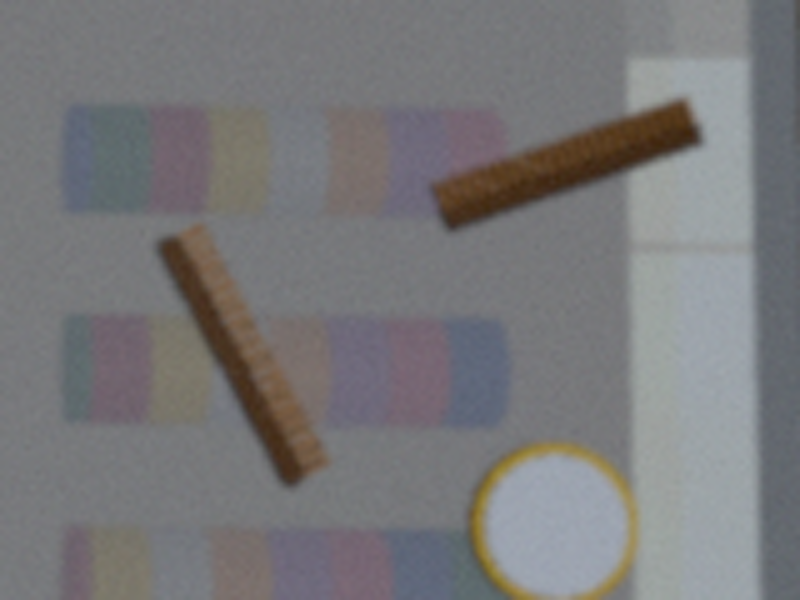

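The crop shows the chosen comb at top-image (427,251) lying free, with its teeth on the right. The look-alike at (493,212) is farther right. I'm moving to the handle first.

Emit:
send_rows --deltas '[{"dp": [0.57, -1, 0], "rotation": [0, 0, -0.5]}, {"dp": [0.57, -1, 0], "rotation": [0, 0, -0.5]}, {"dp": [0.57, -1, 0], "rotation": [0, 0, -0.5]}, {"dp": [0.57, -1, 0], "rotation": [0, 0, -0.5]}, {"dp": [0.57, -1, 0], "rotation": [0, 0, -0.5]}]' --fingers 0.1 --grip_force 40

```text
clock: 1.87
position: [0.3093, 0.3999, 0.2506]
ee_rot: [0.001, 0.335, 0.942, -0.0]
contact_force: [-0.3, 1.0, 0.2]
width: 0.0386
```

Emit:
send_rows --deltas '[{"dp": [0.57, -1, 0], "rotation": [0, 0, -0.5]}, {"dp": [0.57, -1, 0], "rotation": [0, 0, -0.5]}, {"dp": [0.57, -1, 0], "rotation": [0, 0, -0.5]}, {"dp": [0.57, -1, 0], "rotation": [0, 0, -0.5]}, {"dp": [0.57, -1, 0], "rotation": [0, 0, -0.5]}]'

```text
clock: 2.28
position: [0.3779, 0.2811, 0.2505]
ee_rot: [0.001, 0.45, 0.893, 0.0]
contact_force: [0.1, -0.4, 1.0]
width: 0.0384
```

Emit:
send_rows --deltas '[{"dp": [0.57, -1, 0], "rotation": [0, 0, -0.6]}, {"dp": [0.57, -1, 0], "rotation": [0, 0, -0.6]}, {"dp": [0.57, -1, 0], "rotation": [0, 0, -0.6]}, {"dp": [0.57, -1, 0], "rotation": [0, 0, -0.6]}, {"dp": [0.57, -1, 0], "rotation": [0, 0, -0.6]}]'

```text
clock: 2.7
position: [0.4466, 0.1619, 0.2503]
ee_rot: [0.0, 0.578, 0.816, 0.0]
contact_force: [-0.5, 0.1, -0.8]
width: 0.0384
```

Emit:
send_rows --deltas '[{"dp": [0.4, -1, -0.2], "rotation": [0, 0, -0.71]}, {"dp": [0.4, -1, -0.2], "rotation": [0, 0, -0.71]}, {"dp": [0.4, -1, -0.2], "rotation": [0, 0, -0.71]}, {"dp": [0.4, -1, -0.2], "rotation": [0, 0, -0.71]}, {"dp": [0.4, -1, -0.2], "rotation": [0, 0, -0.71]}]'

```text
clock: 3.12
position: [0.4934, 0.0429, 0.2256]
ee_rot: [-0.001, 0.713, 0.702, 0.0]
contact_force: [0.7, 0.7, -0.5]
width: 0.0381
```

Emit:
send_rows --deltas '[{"dp": [0, -0.8, -0.2], "rotation": [0, 0, 0]}, {"dp": [0, -0.8, -0.2], "rotation": [0, 0, 0]}, {"dp": [0, -0.8, -0.2], "rotation": [0, 0, 0]}, {"dp": [0, -0.8, -0.2], "rotation": [0, 0, 0]}, {"dp": [0, -0.8, -0.2], "rotation": [0, 0, 0]}]'

```text
clock: 3.53
position: [0.4927, -0.0511, 0.2024]
ee_rot: [-0.001, 0.712, 0.702, 0.001]
contact_force: [-1.3, -0.7, -0.0]
width: 0.0385
```

Run:
```python
from h import *
s=monitor.get_state();print(s["position"],s["ee_rot"],s["qpos"])
im=cam("wrist");save(im,"w1.png")
print(im["mtx"],cv2.Rodrigues(im["rvec"])[0],im["tvec"])
P=cloud(im)
for nm in("drawer_handle","clamp","chest"):
    print(nm,[(np.round(r["box"]).astype(int).tolist(),round(r["score"],2)) for r in models.find_in(nm,im)][:4])
```

```text
[ 0.49272345 -0.05108273  0.20241388] [-0.00087154  0.7117539   0.702428    0.00072479] [-0.24537719  0.19028398  1.74682767  0.00229614  1.20521748 -0.23300992]
[[367.14809621   0.         318.90241253]
 [  0.         367.14809621 242.09612203]
 [  0.           0.           1.        ]] [[ 0.99991137 -0.01327357 -0.00102796]
 [-0.01222039 -0.94572366  0.3247421 ]
 [-0.00528265 -0.32470075 -0.94580205]] [-0.49412653 -0.06922727  0.32143401]
drawer_handle [([407, 63, 634, 366], 0.9)]
clamp [([627, 92, 640, 129], 0.86)]
chest [([411, 58, 640, 412], 0.62)]
```

View pics/w1.png

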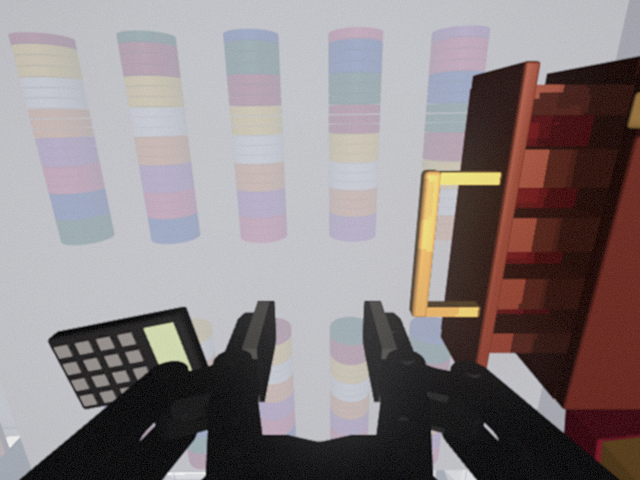

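Run:
```python
from h import *
im=cam("wrist");P=cloud(im)
for u,v in[(425,200),(420,240),(417,280),(416,305),(430,178),(497,178),(475,312),(530,80),(485,350),(505,220)]:
    print((u,v),world(im,u,v).round(4))
c=im["color"].astype(int)
m=(c[...,0]-c[...,2]>80)&(P[...,2]>.07)&(P[...,2]<.09)&(P[...,0]<.60)
Q=P[m];print(len(Q),Q.min(0),Q.max(0),np.median(Q,0))
b=Q[Q[:,0]<np.percentile(Q[:,0],5)+0.012]
b=b[abs(b[:,1]-np.median(b[:,1]))<.04]
print(np.polyfit(b[:,1],b[:,0],1),np.median(b,0),b[:,1].min(),b[:,1].max())
# drawer front top edge
m=(abs(P[...,2]-.089)<.004)&(P[...,0]>.59)&(P[...,0]<.65)
Q=P[m];print(np.percentile(Q,[2,50,98],axis=0))
```

```text
(425, 200) [ 0.5661 -0.0225  0.0822]
(420, 240) [ 0.5649 -0.051   0.0824]
(417, 280) [ 0.5649 -0.0815  0.0832]
(416, 305) [ 0.5658 -0.102   0.083 ]
(430, 178) [ 0.5681 -0.0076  0.0827]
(497, 178) [ 0.6126 -0.0082  0.0824]
(475, 312) [ 0.6115 -0.1096  0.081 ]
(530, 80) [0.6205 0.0508 0.0889]
(485, 350) [ 0.6191 -0.1374  0.0896]
(505, 220) [ 0.6186 -0.0351  0.0896]
2914 [ 0.56281703 -0.11286089  0.07537951] [ 0.59996821 -0.00327184  0.08518501] [ 0.5705165  -0.04722011  0.08244845]
[0.01129294 0.56913835] [ 0.56851583 -0.04685056  0.08268364] -0.09063994141437876 -0.010733885119947037
[[ 0.61287195 -0.14459466  0.08539072]
 [ 0.61756546 -0.02372918  0.08852219]
 [ 0.62356102  0.05786046  0.09004308]]
```

The wrist view shows the handle bar at (420,240), which puts its centre at about (0.5685, -0.058, 0.077). I'm descending over it.

Emit:
send_rows --deltas '[{"dp": [0.63, -0.06, 0], "rotation": [0, 0, 0]}, {"dp": [0.63, -0.06, 0], "rotation": [0, 0, 0]}, {"dp": [0.63, -0.06, -0.2], "rotation": [0, 0, 0]}, {"dp": [0.63, -0.06, -0.4], "rotation": [0, 0, 0]}, {"dp": [0.63, -0.06, -0.6], "rotation": [0, 0, 0]}, {"dp": [0.63, -0.06, -0.8], "rotation": [0, 0, 0]}, {"dp": [0.63, -0.06, -1], "rotation": [0, 0, 0]}, {"dp": [0.63, -0.06, -1], "rotation": [0, 0, 0]}]'

```text
clock: 4.45
position: [0.5651, -0.0587, 0.0782]
ee_rot: [-0.004, 0.712, 0.703, -0.002]
contact_force: [-0.2, 0.4, -0.4]
width: 0.0383
```

Emit:
send_rows --deltas '[{"dp": [0, 0, -0.04], "rotation": [0, 0, 0]}, {"dp": [0, 0, -0.04], "rotation": [0, 0, 0]}, {"dp": [0, 0, -0.04], "rotation": [0, 0, 0]}, {"dp": [0, 0, -0.04], "rotation": [0, 0, 0]}, {"dp": [0, 0, -0.04], "rotation": [0, 0, 0]}, {"dp": [0, 0, -0.04], "rotation": [0, 0, 0]}]' --fingers 1 --grip_force 40

```text
clock: 4.95
position: [0.5689, -0.0601, 0.0784]
ee_rot: [0.0, 0.712, 0.702, 0.001]
contact_force: [0.4, 2.6, -0.6]
width: 0.0112
```

Emit:
send_rows --deltas '[{"dp": [-0.2, 0, 0], "rotation": [0, 0, 0]}, {"dp": [-0.4, 0.01, 0], "rotation": [0, 0, 0]}, {"dp": [-0.6, 0.01, 0], "rotation": [0, 0, 0]}, {"dp": [-0.8, 0.01, 0], "rotation": [0, 0, 0]}, {"dp": [-1, 0.01, 0], "rotation": [0, 0, 0]}, {"dp": [-1, 0.01, 0], "rotation": [0, 0, 0]}]'

```text
clock: 5.45
position: [0.4433, -0.0585, 0.0784]
ee_rot: [-0.002, 0.712, 0.702, -0.002]
contact_force: [-2.6, 2.9, 0.1]
width: 0.0111
```

Emit:
send_rows --deltas '[{"dp": [-0.06, 0, 0], "rotation": [0, 0, 0]}, {"dp": [-0.12, 0, 0], "rotation": [0, 0, 0]}, {"dp": [-0.14, 0, 0], "rotation": [0, 0, 0]}, {"dp": [-0.14, 0, 0], "rotation": [0, 0, 0]}, {"dp": [-0.14, 0, 0], "rotation": [0, 0, 0]}]'

```text
clock: 5.87
position: [0.4369, -0.0585, 0.0784]
ee_rot: [0.003, 0.713, 0.701, 0.005]
contact_force: [10.6, 8.6, -10.5]
width: 0.0111
```

The drawer is on its stop. I'm releasing it, rising and heading for the comb.

Emit:
send_rows --deltas '[{"dp": [0.04, 0, 0], "rotation": [0, 0, 0]}, {"dp": [0.04, 0, 0], "rotation": [0, 0, 0]}, {"dp": [0.04, 0, 0], "rotation": [0, 0, 0]}, {"dp": [0.04, 0, 0], "rotation": [0, 0, 0]}, {"dp": [0.04, 0, 0.3], "rotation": [0, 0, 0]}, {"dp": [0.04, 0, 0.6], "rotation": [0, 0, 0]}, {"dp": [0.04, 0, 1], "rotation": [0, 0, 0]}, {"dp": [0.04, 0, 1], "rotation": [0, 0, 0]}]' --fingers 0.1

```text
clock: 6.53
position: [0.4399, -0.0606, 0.2038]
ee_rot: [0.006, 0.712, 0.702, 0.003]
contact_force: [1.3, -0.2, 0.0]
width: 0.0387
```

Emit:
send_rows --deltas '[{"dp": [0.2, 0, 1], "rotation": [0, 0, 0]}, {"dp": [0.2, 0, 1], "rotation": [0, 0, 0]}, {"dp": [0.2, 0, 1], "rotation": [0, 0, 0]}, {"dp": [0.2, 0, 1], "rotation": [0, 0, 0]}, {"dp": [0.2, 0, 1], "rotation": [0, 0, 0]}]'

```text
clock: 6.95
position: [0.4616, -0.0598, 0.3196]
ee_rot: [0.002, 0.712, 0.702, 0.001]
contact_force: [-0.4, 0.3, -0.3]
width: 0.0382
```

Run:
```python
from h import *
s=monitor.get_state();print(s["position"],s["ee_rot"],s["qpos"])
im=cam("wrist");save(im,"w2.png");P=cloud(im);np.save("w2.npy",P)
t=cam("top");save(t,"t2.png",(240,90,400,250),4)
```

```text
[ 0.46155711 -0.0598489   0.31963607] [0.00247286 0.71208483 0.70208813 0.00115249] [-2.78298980e-01  7.12310550e-02  1.59384035e+00 -4.27534249e-04
  1.47108140e+00 -2.64119939e-01]
```

View pics/w2.png

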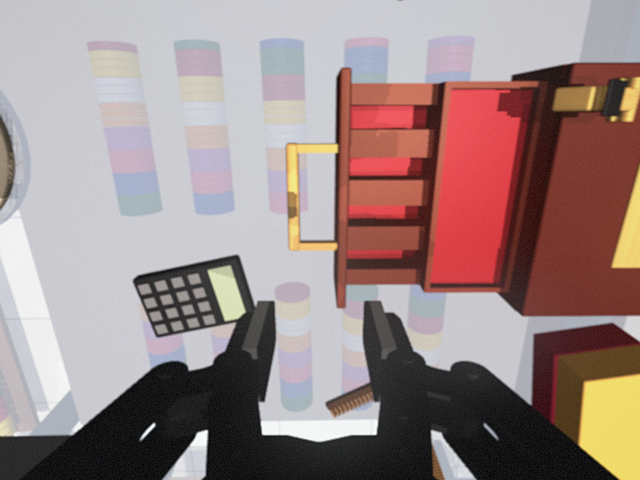

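View pics/t2.png

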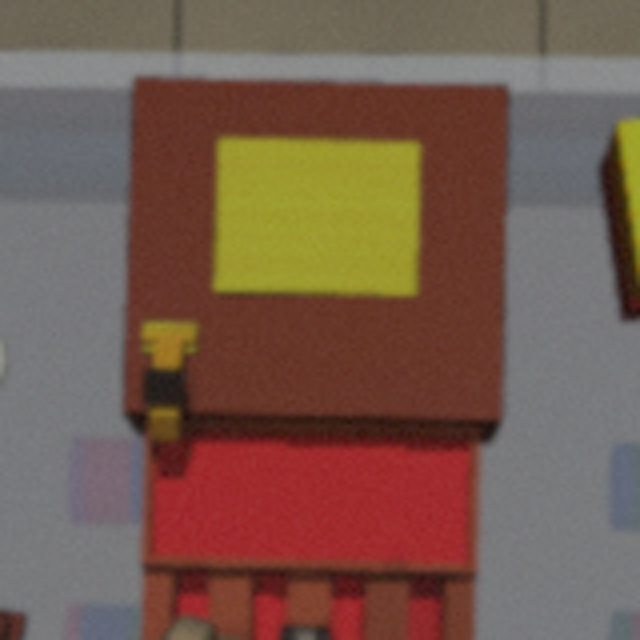

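The drawer is fully open, with the bays at (390,190) and the red tray at (485,185). I'm measuring the drawer's geometry from the depth.

Run:
```python
import numpy as np
P=np.load("w2.npy").reshape(-1,3);P=P[~np.isnan(P).any(1)]
# profile across y at x .52-.55
for x0 in (.50,.535,.57):
    Q=P[(abs(P[:,0]-x0)<.006)]
    print(x0,[(round(y,3),round(float(np.median(q)),3)) for y in np.arange(-.19,.08,.006) for q in [Q[abs(Q[:,1]-y)<.003][:,2]] if len(q)])
Q=P[abs(P[:,1]+.058)<.01]
print([(round(x,3),round(float(np.median(q)),3)) for x in np.arange(.40,.72,.006) for q in [Q[abs(Q[:,0]-x)<.003][:,2]] if len(q)])
```

```text
0.5 [(np.float64(-0.19), 0.001), (np.float64(-0.166), 0.049), (np.float64(-0.16), 0.049), (np.float64(-0.154), 0.049), (np.float64(-0.148), 0.037), (np.float64(-0.142), 0.015), (np.float64(-0.136), 0.015), (np.float64(-0.124), 0.049), (np.float64(-0.118), 0.049), (np.float64(-0.112), 0.049), (np.float64(-0.106), 0.049), (np.float64(-0.1), 0.049), (np.float64(-0.094), 0.033), (np.float64(-0.088), 0.015), (np.float64(-0.082), 0.015), (np.float64(-0.076), 0.359), (np.float64(-0.07), 0.361), (np.float64(-0.064), 0.357), (np.float64(-0.058), 0.357), (np.float64(-0.052), 0.354), (np.float64(-0.046), 0.354), (np.float64(-0.04), 0.015), (np.float64(-0.034), 0.015), (np.float64(-0.028), 0.015), (np.float64(-0.022), 0.015), (np.float64(-0.016), 0.049), (np.float64(-0.01), 0.049), (np.float64(-0.004), 0.049), (np.float64(0.002), 0.049), (np.float64(0.008), 0.049), (np.float64(0.014), 0.015), (np.float64(0.02), 0.015), (np.float64(0.026), 0.015), (np.float64(0.032), 0.045), (np.float64(0.038), 0.049), (np.float64(0.044), 0.049), (np.float64(0.05), 0.049), (np.float64(0.056), 0.0), (np.float64(0.
[... 3142 characters left out ...]
0.049), (np.float64(0.574), 0.049), (np.float64(0.58), 0.053), (np.float64(0.586), 0.07), (np.float64(0.592), 0.058), (np.float64(0.598), 0.058), (np.float64(0.604), 0.058), (np.float64(0.61), 0.058), (np.float64(0.616), 0.058), (np.float64(0.622), 0.058), (np.float64(0.628), 0.058), (np.float64(0.634), 0.058), (np.float64(0.64), 0.058), (np.float64(0.646), 0.058), (np.float64(0.652), 0.058), (np.float64(0.658), 0.058), (np.float64(0.664), 0.058), (np.float64(0.67), 0.059), (np.float64(0.676), 0.095), (np.float64(0.682), 0.104), (np.float64(0.688), 0.104), (np.float64(0.694), 0.104), (np.float64(0.7), 0.104), (np.float64(0.706), 0.104), (np.float64(0.712), 0.104), (np.float64(0.718), 0.103)]
```

Emit:
send_rows --deltas '[{"dp": [0.22, -0.82, -0.2], "rotation": [0, 0, -0.71]}, {"dp": [0.22, -0.82, -0.2], "rotation": [0, 0, -0.71]}, {"dp": [0.22, -0.82, -0.2], "rotation": [0, 0, -0.71]}, {"dp": [0.22, -0.82, -0.2], "rotation": [0, 0, -0.71]}]'

```text
clock: 7.38
position: [0.4861, -0.1611, 0.2896]
ee_rot: [-0.002, 0.827, 0.563, -0.002]
contact_force: [-0.3, -0.3, 1.0]
width: 0.0385
```

Emit:
send_rows --deltas '[{"dp": [0.22, -0.82, -0.4], "rotation": [0, 0, -0.71]}, {"dp": [0.22, -0.82, -0.4], "rotation": [0, 0, -0.71]}, {"dp": [0.22, -0.82, -0.4], "rotation": [0, 0, -0.71]}, {"dp": [0.22, -0.82, -0.4], "rotation": [0, 0, -0.71]}]'

```text
clock: 7.72
position: [0.512, -0.2592, 0.2403]
ee_rot: [-0.002, 0.913, 0.408, -0.003]
contact_force: [0.5, 0.6, 0.3]
width: 0.0382
```

Emit:
send_rows --deltas '[{"dp": [0.22, -0.82, -0.4], "rotation": [0, 0, -0.71]}, {"dp": [0.22, -0.82, -0.4], "rotation": [0, 0, -0.71]}, {"dp": [0.22, -0.82, -0.4], "rotation": [0, 0, -0.71]}, {"dp": [0.22, -0.82, -0.4], "rotation": [0, 0, -0.71]}, {"dp": [0.22, -0.82, -0.4], "rotation": [0, 0, -0.71]}, {"dp": [0.22, -0.82, -0.4], "rotation": [0, 0, -0.71]}]'

```text
clock: 8.22
position: [0.5388, -0.3527, 0.1967]
ee_rot: [-0.002, 0.97, 0.244, -0.001]
contact_force: [0.1, 1.3, 0.8]
width: 0.038
```

Run:
```python
from h import *
s=monitor.get_state();print(s["position"],s["ee_rot"])
im=cam("wrist");save(im,"w3.png");P=cloud(im);np.save("w3.npy",P)
c=im["color"].astype(int)
m=(P[...,2]>.005)&(P[...,2]<.015)&(c[...,0]-c[...,2]>20)&(abs(P[...,0]-.54)<.15)&(abs(P[...,1]+.357)<.13)
n,l,st,ce=cv2.connectedComponentsWithStats(m.astype(np.uint8))
for i in range(1,n):
    if st[i,4]>150:
        r=cv2.minAreaRect(P[l==i][:,:2].astype(np.float32));print(st[i],np.array(r[0]).round(4),r[1],r[2],np.median(P[l==i][:,2]))
t=cam("top");save(t,"t3.png")
```

```text
[ 0.53881669 -0.35273155  0.19673078] [-1.56087869e-03  9.69677995e-01  2.44380288e-01 -6.51611890e-04]
[ 313  132   32  123 2984] [ 0.5587 -0.3514] (0.10720794647932053, 0.02618562802672386) 28.08600425720215 0.008330493138240497
[483 181  25  31 418] [ 0.6271 -0.4773] (0.024492790922522545, 0.019672928377985954) 20.782419204711914 0.008269833488683844
```

View pics/w3.png

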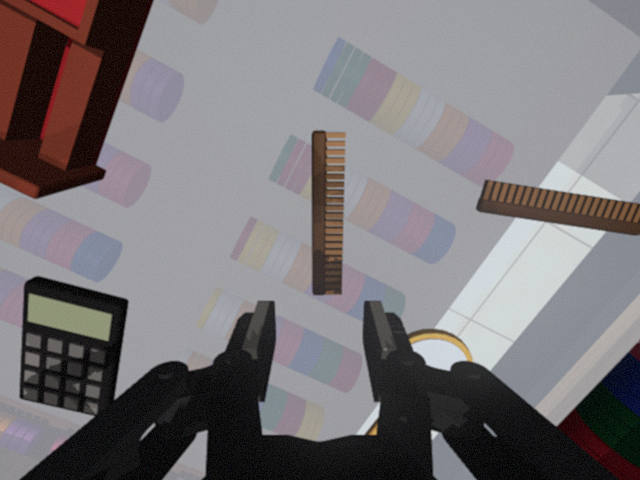

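View pics/t3.png

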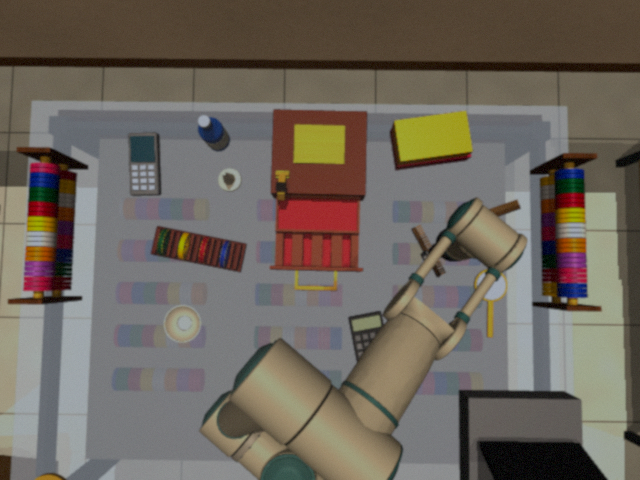

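Run:
```python
from h import *
im=cam("wrist")
a=world(im,328.5,131.5,.009);b=world(im,327.5,294.5,.009);print(a,b,(a+b)/2,np.linalg.norm(a-b),np.degrees(np.arctan2(*(a-b)[1::-1])))
for v in(140,180,220,250,258,270,285): print(v,world(im,319,v).round(4),world(im,335,v).round(4))
```

```text
[ 0.60709593 -0.3261938   0.009     ] [ 0.47694306 -0.39664561  0.009     ] [ 0.5420195 -0.3614197  0.009    ] 0.14799738283000588 28.426704934936613
140 [ 0.5975 -0.3226  0.0086] [ 6.034e-01 -3.348e-01 -5.000e-04]
180 [ 0.5688 -0.338   0.0105] [ 0.5751 -0.3501  0.009 ]
220 [ 0.5378 -0.3547  0.0099] [ 0.5428 -0.3684  0.0027]
250 [ 0.5126 -0.3683  0.0088] [ 0.519  -0.3815  0.007 ]
258 [ 0.5059 -0.3719  0.0093] [ 0.5122 -0.3852  0.0071]
270 [ 0.4953 -0.3776  0.009 ] [ 0.5009 -0.3916  0.0051]
285 [ 0.4813 -0.3851  0.0077] [ 0.4883 -0.3985  0.0074]
```

Emit:
send_rows --deltas '[{"dp": [0.03, -0.06, -0.3], "rotation": [0, 0, 0]}, {"dp": [0.03, -0.06, -0.6], "rotation": [0, 0, 0]}, {"dp": [0.03, -0.06, -0.8], "rotation": [0, 0, 0]}, {"dp": [0.03, -0.06, -1], "rotation": [0, 0, 0]}, {"dp": [0.03, -0.06, -1], "rotation": [0, 0, 0]}]' --fingers -0.1

```text
clock: 8.78
position: [0.5405, -0.3583, 0.0734]
ee_rot: [-0.004, 0.97, 0.244, -0.003]
contact_force: [-1.1, -0.0, -0.5]
width: 0.0466
```

Emit:
send_rows --deltas '[{"dp": [0, 0, -0.15], "rotation": [0, 0, 0]}, {"dp": [0, 0, -0.3], "rotation": [0, 0, 0]}, {"dp": [0, 0, -0.4], "rotation": [0, 0, 0]}, {"dp": [0, 0, -0.46], "rotation": [0, 0, 0]}, {"dp": [0, 0, -0.46], "rotation": [0, 0, 0]}]'

```text
clock: 9.2
position: [0.5429, -0.361, 0.0219]
ee_rot: [-0.001, 0.97, 0.244, -0.0]
contact_force: [0.4, 0.8, 0.5]
width: 0.0469
```

Emit:
send_rows --deltas '[{"dp": [0, 0, -0.02], "rotation": [0, 0, 0]}, {"dp": [0, 0, -0.02], "rotation": [0, 0, 0]}, {"dp": [0, 0, -0.02], "rotation": [0, 0, 0]}, {"dp": [0, 0, -0.02], "rotation": [0, 0, 0]}, {"dp": [0, 0, -0.02], "rotation": [0, 0, 0]}, {"dp": [0, 0, -0.02], "rotation": [0, 0, 0]}]' --fingers 1 --grip_force 30

```text
clock: 9.7
position: [0.5438, -0.3621, 0.0209]
ee_rot: [0.001, 0.97, 0.243, 0.001]
contact_force: [-0.6, 0.9, 3.9]
width: 0.0268
```

Emit:
send_rows --deltas '[{"dp": [0, 0, 0.2], "rotation": [0, 0, 0]}, {"dp": [0, 0, 0.4], "rotation": [0, 0, 0]}, {"dp": [0, 0, 0.7], "rotation": [0, 0, 0]}, {"dp": [0, 0, 1], "rotation": [0, 0, 0]}, {"dp": [0, 0, 1], "rotation": [0, 0, 0]}]'

```text
clock: 10.12
position: [0.5466, -0.3645, 0.1477]
ee_rot: [0.006, 0.97, 0.243, 0.004]
contact_force: [0.8, -1.0, 0.4]
width: 0.027
```

Run:
```python
from h import *
im=cam("wrist");save(im,"w4.png")
```

```text
(no output)
```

View pics/w4.png

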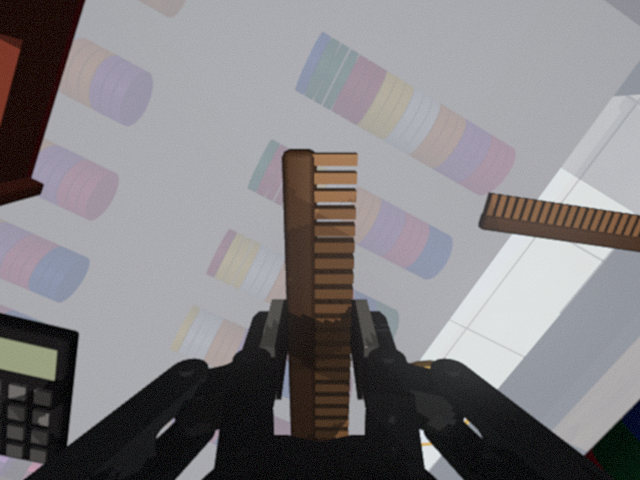

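The comb is held mid-length, between the pads at (320,350). I'm carrying it to the tray.

Emit:
send_rows --deltas '[{"dp": [0.2, 0.84, 0.2], "rotation": [0, 0, 0.71]}, {"dp": [0.2, 0.84, 0.2], "rotation": [0, 0, 0.71]}, {"dp": [0.2, 0.84, 0.2], "rotation": [0, 0, 0.71]}, {"dp": [0.2, 0.84, 0.2], "rotation": [0, 0, 0.71]}]'

```text
clock: 10.5
position: [0.5676, -0.2559, 0.1638]
ee_rot: [-0.002, 0.91, 0.414, 0.001]
contact_force: [-0.6, -0.6, -0.6]
width: 0.0272
```

Emit:
send_rows --deltas '[{"dp": [0.2, 0.84, 0], "rotation": [0, 0, 0.71]}, {"dp": [0.2, 0.84, 0], "rotation": [0, 0, 0.71]}, {"dp": [0.2, 0.84, 0], "rotation": [0, 0, 0.71]}, {"dp": [0.2, 0.84, 0], "rotation": [0, 0, 0.71]}]'

```text
clock: 10.83
position: [0.5909, -0.1559, 0.1624]
ee_rot: [-0.002, 0.823, 0.568, -0.0]
contact_force: [0.5, -1.4, -0.8]
width: 0.027
```

Emit:
send_rows --deltas '[{"dp": [0.29, 0.84, 0], "rotation": [0, 0, 0.71]}, {"dp": [0.29, 0.84, 0], "rotation": [0, 0, 0.71]}, {"dp": [0.29, 0.84, 0], "rotation": [0, 0, 0.71]}, {"dp": [0.29, 0.84, 0], "rotation": [0, 0, 0.71]}, {"dp": [0.29, 0.84, 0], "rotation": [0, 0, 0.71]}, {"dp": [0.29, 0.84, 0], "rotation": [0, 0, 0.71]}]'

```text
clock: 11.33
position: [0.6254, -0.0606, 0.1629]
ee_rot: [-0.0, 0.713, 0.701, -0.001]
contact_force: [-0.2, -0.1, -1.0]
width: 0.0269
```

Run:
```python
from h import *
s=monitor.get_state();print(s["position"],s["ee_rot"])
im=cam("wrist");save(im,"w5.png")
im=cam("scene");save(im,"s5.png",(150,180,380,400),3)
```

```text
[ 0.62542973 -0.06055753  0.16288652] [-3.15181589e-04  7.12799619e-01  7.01366904e-01 -1.03370789e-03]
```

View pics/w5.png

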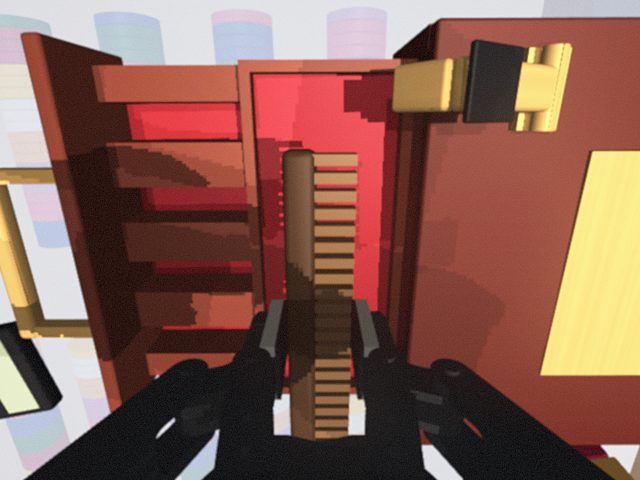

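View pics/s5.png

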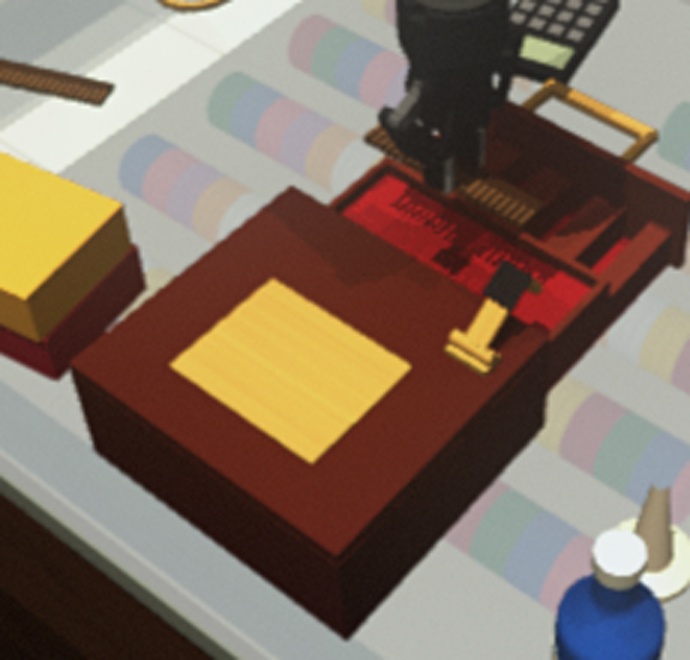

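The comb is centred over the tray and parallel to y. I'm lowering it.

Emit:
send_rows --deltas '[{"dp": [0.02, 0.02, -0.2], "rotation": [0, 0, 0]}, {"dp": [0.02, 0.02, -0.4], "rotation": [0, 0, 0]}, {"dp": [0.02, 0.02, -0.55], "rotation": [0, 0, 0]}, {"dp": [0.02, 0.02, -0.63], "rotation": [0, 0, 0]}, {"dp": [0.02, 0.02, -0.68], "rotation": [0, 0, 0]}, {"dp": [0.02, 0.02, -0.68], "rotation": [0, 0, 0]}, {"dp": [0.02, 0.02, -0.68], "rotation": [0, 0, 0]}]'

```text
clock: 12.02
position: [0.6289, -0.0575, 0.0829]
ee_rot: [0.0, 0.712, 0.702, 0.0]
contact_force: [0.1, 0.0, -0.6]
width: 0.0269
```

Emit:
send_rows --deltas '[{"dp": [0, 0, 0.01], "rotation": [0, 0, 0]}, {"dp": [0, 0, 0.01], "rotation": [0, 0, 0]}, {"dp": [0, 0, 0.01], "rotation": [0, 0, 0]}, {"dp": [0, 0, 0.01], "rotation": [0, 0, 0]}, {"dp": [0, 0, 0.2], "rotation": [0, 0, 0]}, {"dp": [0, 0, 0.5], "rotation": [0, 0, 0]}, {"dp": [0, 0, 0.8], "rotation": [0, 0, 0]}, {"dp": [0, 0, 1], "rotation": [0, 0, 0]}, {"dp": [0, 0, 1], "rotation": [0, 0, 0]}]' --fingers 0.05

```text
clock: 12.77
position: [0.6319, -0.0574, 0.2094]
ee_rot: [0.005, 0.712, 0.702, 0.004]
contact_force: [0.7, -0.6, 0.4]
width: 0.0405
```

Run:
```python
from h import *
s=monitor.get_state();print(s["position"],s["ee_rot"])
im=cam("wrist");save(im,"w6.png")
```

```text
[ 0.63185116 -0.0573915   0.20936651] [0.00535327 0.71193797 0.70221258 0.00362942]
```

View pics/w6.png

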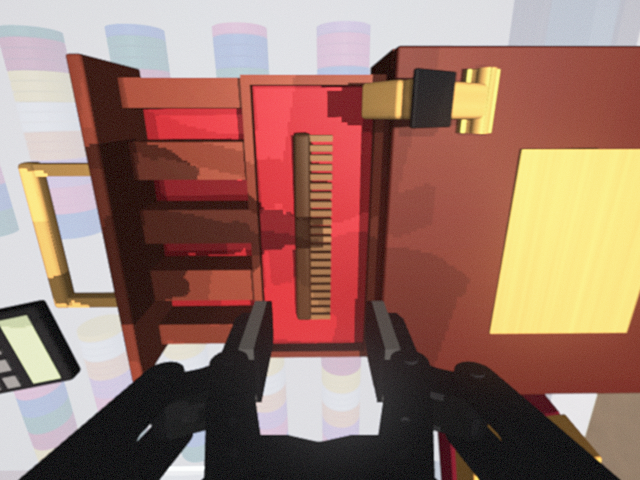

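The comb lies flat in the tray, (303–332, 133–318). On to the bangles.

Emit:
send_rows --deltas '[{"dp": [-0.14, 0.9, 0.2], "rotation": [0, 0, 0.93]}, {"dp": [-0.14, 0.9, 0.2], "rotation": [0, 0, 0.93]}, {"dp": [-0.14, 0.9, 0.2], "rotation": [0, 0, 0.93]}, {"dp": [-0.14, 0.9, 0.2], "rotation": [0, 0, 0.93]}]'

```text
clock: 13.15
position: [0.6102, 0.0565, 0.2266]
ee_rot: [-0.001, 0.527, 0.85, 0.001]
contact_force: [-0.6, -0.3, -0.2]
width: 0.0405
```

Emit:
send_rows --deltas '[{"dp": [-0.14, 0.9, 0], "rotation": [0, 0, 0.93]}, {"dp": [-0.14, 0.9, 0], "rotation": [0, 0, 0.93]}, {"dp": [-0.14, 0.9, 0], "rotation": [0, 0, 0.93]}, {"dp": [-0.14, 0.9, 0], "rotation": [0, 0, 0.93]}]'

```text
clock: 13.48
position: [0.5926, 0.1644, 0.2248]
ee_rot: [-0.002, 0.317, 0.949, 0.001]
contact_force: [-0.1, -0.1, -0.8]
width: 0.0403
```

Emit:
send_rows --deltas '[{"dp": [-0.14, 0.9, 0], "rotation": [0, 0, 0.93]}, {"dp": [-0.14, 0.9, 0], "rotation": [0, 0, 0.93]}, {"dp": [-0.14, 0.9, 0], "rotation": [0, 0, 0.93]}, {"dp": [-0.14, 0.9, 0], "rotation": [0, 0, 0.93]}, {"dp": [-0.14, 0.9, 0], "rotation": [0, 0, 0.93]}, {"dp": [-0.14, 0.9, 0], "rotation": [0, 0, 0.93]}]'

```text
clock: 13.98
position: [0.5773, 0.267, 0.225]
ee_rot: [-0.001, 0.096, 0.995, -0.001]
contact_force: [-0.3, 0.0, 0.4]
width: 0.0406
```

Run:
```python
from h import *
s=monitor.get_state();print(s["position"],s["ee_rot"],s["qpos"])
im=cam("wrist");save(im,"w7.png");P=cloud(im);np.save("w7.npy",P);np.save("w7c.npy",im["color"])
for nm in("bangle_yellow","bangle_maroon","bangle_green","bangle_blue"):
    for r in models.find_in(nm,im)[:2]:
        x0,y0,x1,y1=np.round(r["box"]).astype(int)
        Q=P[max(y0,0):y1,max(x0,0):x1].reshape(-1,3);Q=Q[Q[:,2]>.06];Q=Q[Q[:,2]<.1]
        if len(Q)>10: print(nm,r["box"],round(r["score"],2),len(Q),cv2.minAreaRect(Q[:,:2].astype(np.float32)),Q[:,2].max())
```

```text
[0.57726279 0.26703837 0.22499513] [-1.02050385e-03  9.55310515e-02  9.95425662e-01 -7.26379139e-04] [ 3.24216930e-01  3.82763882e-01  1.40702096e+00 -5.06339241e-04
  1.35426379e+00 -1.05511594e+00]
bangle_yellow [331.4, 128.1, 351.8, 223.7] 0.6 1632 ((0.5430890321731567, 0.29089951515197754), (0.014000019058585167, 0.06889047473669052), 79.39564514160156) 0.08906581098178418
bangle_maroon [253.6, 130.7, 285.8, 221.1] 0.71 1812 ((0.5324422717094421, 0.23704765737056732), (0.014349861070513725, 0.0683014914393425), 79.29402923583984) 0.08866786622391971
bangle_maroon [395.3, 128.4, 432.0, 223.0] 0.19 1940 ((0.553375780582428, 0.3449166417121887), (0.01481817476451397, 0.06979458034038544), 79.38607025146484) 0.08886076374935029
bangle_green [395.5, 128.1, 431.3, 221.7] 0.85 1936 ((0.553375780582428, 0.3449166417121887), (0.01481817476451397, 0.06979458034038544), 79.38607025146484) 0.08886076374935029
bangle_blue [179.2, 133.8, 223.0, 222.8] 0.7 1970 ((0.5237363576889038, 0.18303517997264862), (0.014640174806118011, 0.06782896816730499), 79.5777816772461) 0.08869693468709751
```

View pics/w7.png

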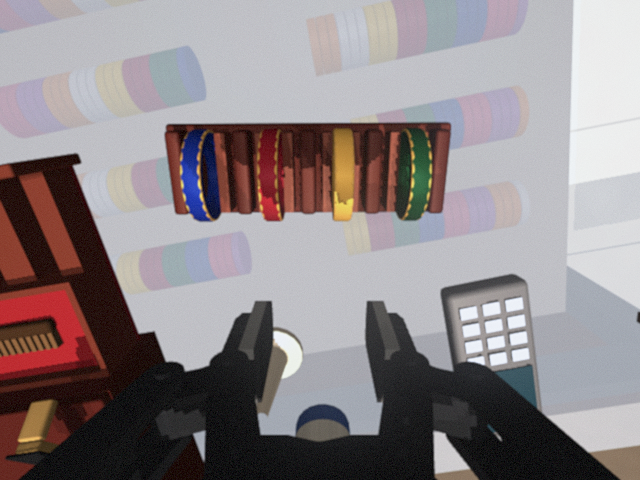

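The wrist view shows all four bangles standing in the stand: blue (200,175), maroon (270,175), yellow (343,175) and green (414,175). Their spacing is 55 mm at 79.4°, which agrees with the description. Blue first, into bay 0.

Emit:
send_rows --deltas '[{"dp": [-0.45, -0.7, -0.3], "rotation": [0, 0, 0.01]}, {"dp": [-0.45, -0.7, -0.3], "rotation": [0, 0, 0.01]}, {"dp": [-0.45, -0.7, -0.6], "rotation": [0, 0, 0.01]}, {"dp": [-0.45, -0.7, -0.87], "rotation": [0, 0, 0.01]}, {"dp": [-0.45, -0.7, -0.87], "rotation": [0, 0, 0.01]}, {"dp": [-0.45, -0.7, -0.87], "rotation": [0, 0, 0.01]}]' --fingers 0.1 --grip_force 70

```text
clock: 14.73
position: [0.5231, 0.1823, 0.121]
ee_rot: [-0.002, 0.093, 0.996, -0.0]
contact_force: [1.6, 1.1, -0.0]
width: 0.0386
```

Run:
```python
from h import *
s=monitor.get_state();print(s["position"],s["ee_rot"])
im=cam("wrist");save(im,"w8.png")
```

```text
[0.52307768 0.18229598 0.12102748] [-1.77845140e-03  9.32594344e-02  9.95640182e-01 -3.77797044e-04]
```

View pics/w8.png

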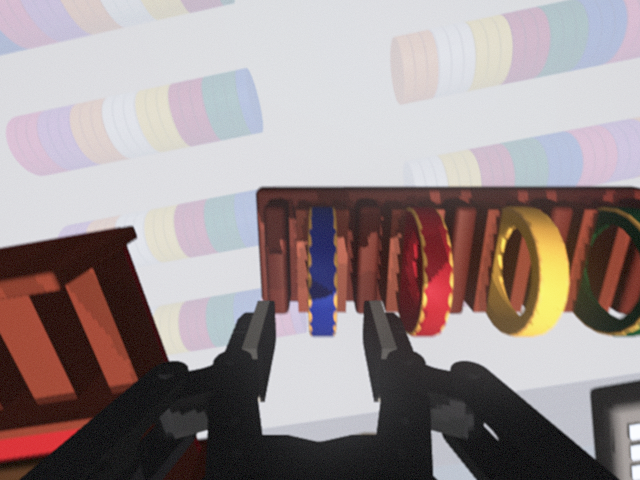

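The blue bangle is centred between the fingers at (322,270). I'm descending and gripping it.

Emit:
send_rows --deltas '[{"dp": [0, 0.01, -0.12], "rotation": [0, 0, 0]}, {"dp": [0, 0.01, -0.24], "rotation": [0, 0, 0]}, {"dp": [0, 0.01, -0.34], "rotation": [0, 0, 0]}, {"dp": [0, 0.01, -0.34], "rotation": [0, 0, 0]}, {"dp": [0, 0.01, -0.34], "rotation": [0, 0, 0]}]'

```text
clock: 15.2
position: [0.526, 0.1852, 0.0829]
ee_rot: [0.002, 0.092, 0.996, 0.001]
contact_force: [0.5, -0.4, -0.1]
width: 0.0383
```

Emit:
send_rows --deltas '[{"dp": [0, 0, 0], "rotation": [0, 0, 0]}, {"dp": [0, 0, 0], "rotation": [0, 0, 0]}, {"dp": [0, 0, 0], "rotation": [0, 0, 0]}, {"dp": [0, 0, 0], "rotation": [0, 0, 0]}, {"dp": [0, 0, 0], "rotation": [0, 0, 0]}]' --fingers 1 --grip_force 70

```text
clock: 15.62
position: [0.5256, 0.1846, 0.083]
ee_rot: [0.002, 0.092, 0.996, 0.001]
contact_force: [0.1, -0.7, 5.5]
width: 0.0126
```

Emit:
send_rows --deltas '[{"dp": [0, 0, 0.06], "rotation": [0, 0, 0]}, {"dp": [0, 0, 0.12], "rotation": [0, 0, 0]}, {"dp": [0, 0, 0.18], "rotation": [0, 0, 0]}, {"dp": [0, 0, 0.24], "rotation": [0, 0, 0]}, {"dp": [0, 0, 0.3], "rotation": [0, 0, 0]}, {"dp": [0, 0, 0.5], "rotation": [0, 0, 0]}, {"dp": [0, 0, 0.75], "rotation": [0, 0, 0]}, {"dp": [0, 0, 0.85], "rotation": [0, 0, 0]}, {"dp": [0, 0, 0.85], "rotation": [0, 0, 0]}]'

```text
clock: 16.37
position: [0.5267, 0.1851, 0.1881]
ee_rot: [0.005, 0.092, 0.996, 0.002]
contact_force: [0.3, 1.1, -1.2]
width: 0.0126
```

Run:
```python
from h import *
s=monitor.get_state();print(s["position"],s["ee_rot"])
im=cam("wrist");save(im,"w9.png")
```

```text
[0.52674113 0.18509461 0.18806105] [0.00457534 0.09222685 0.99572621 0.00161084]
```

View pics/w9.png

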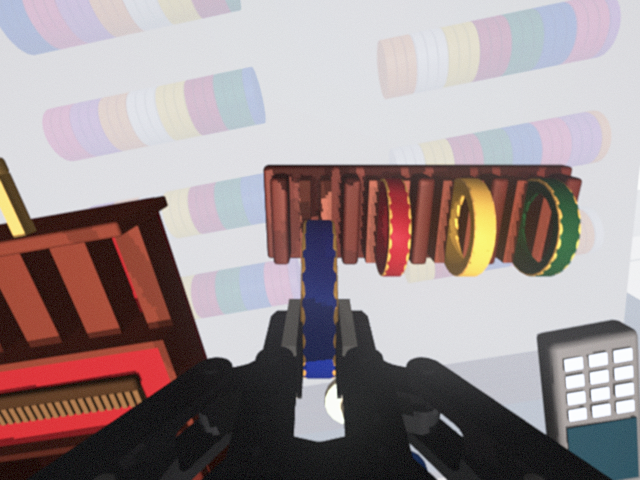

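Blue is out and held. I'm carrying it over bay 0.

Emit:
send_rows --deltas '[{"dp": [0.03, -0.89, 0], "rotation": [0, 0, 0.12]}, {"dp": [0.03, -0.89, 0], "rotation": [0, 0, 0.12]}, {"dp": [0.03, -0.89, 0], "rotation": [0, 0, 0.12]}, {"dp": [0.03, -0.89, 0], "rotation": [0, 0, 0.12]}]'

```text
clock: 16.75
position: [0.5269, 0.0735, 0.182]
ee_rot: [-0.001, 0.064, 0.998, -0.001]
contact_force: [-0.8, -0.2, -1.4]
width: 0.0123
```

Emit:
send_rows --deltas '[{"dp": [0.03, -0.89, 0], "rotation": [0, 0, 0.12]}, {"dp": [0.03, -0.89, 0], "rotation": [0, 0, 0.12]}, {"dp": [0.03, -0.89, 0], "rotation": [0, 0, 0.12]}, {"dp": [0.03, -0.89, 0], "rotation": [0, 0, 0.12]}]'

```text
clock: 17.08
position: [0.5312, -0.0329, 0.1822]
ee_rot: [-0.001, 0.034, 0.999, -0.001]
contact_force: [0.3, 0.3, 0.3]
width: 0.0123
```

Emit:
send_rows --deltas '[{"dp": [0.03, -0.89, 0], "rotation": [0, 0, 0.11]}, {"dp": [0.03, -0.89, 0], "rotation": [0, 0, 0.11]}, {"dp": [0.03, -0.89, 0], "rotation": [0, 0, 0.11]}, {"dp": [0.03, -0.89, 0], "rotation": [0, 0, 0.11]}, {"dp": [0.03, -0.89, 0], "rotation": [0, 0, 0.11]}, {"dp": [0.03, -0.89, 0], "rotation": [0, 0, 0.11]}]'

```text
clock: 17.58
position: [0.5344, -0.1346, 0.1824]
ee_rot: [-0.001, 0.005, 1.0, 0.001]
contact_force: [-0.1, 0.1, -0.7]
width: 0.0125
```

Run:
```python
from h import *
s=monitor.get_state();print(s["position"],s["ee_rot"])
im=cam("wrist");save(im,"w10.png")
```

```text
[ 0.53437278 -0.13457127  0.18237806] [-7.83419680e-04  4.86844134e-03  9.99987284e-01  1.05632042e-03]
```

View pics/w10.png

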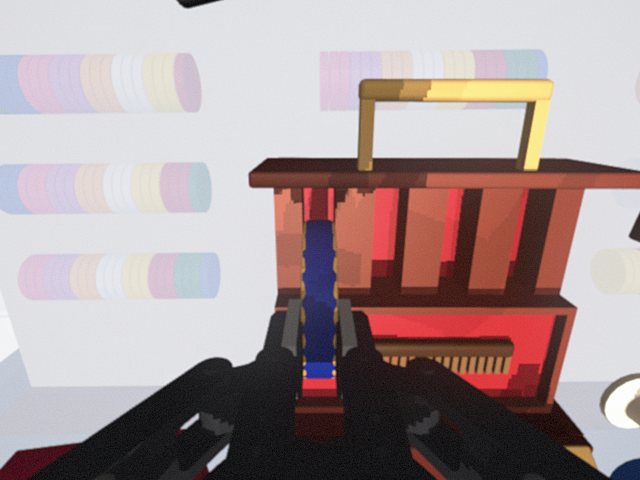

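It is aligned with bay 0, whose floor strip shows at (318,205). I'm lowering it.

Emit:
send_rows --deltas '[{"dp": [0.02, 0, -0.2], "rotation": [0, 0, 0]}, {"dp": [0.02, 0, -0.4], "rotation": [0, 0, 0]}, {"dp": [0.02, 0, -0.6], "rotation": [0, 0, 0]}, {"dp": [0.02, 0, -0.72], "rotation": [0, 0, 0]}, {"dp": [0.02, 0, -0.8], "rotation": [0, 0, 0]}, {"dp": [0.02, 0, -0.83], "rotation": [0, 0, 0]}, {"dp": [0.02, 0, -0.83], "rotation": [0, 0, 0]}]'

```text
clock: 18.22
position: [0.5375, -0.1349, 0.0837]
ee_rot: [0.0, 0.004, 1.0, 0.0]
contact_force: [0.5, 1.0, -1.0]
width: 0.0124
```

Run:
```python
from h import *
s=monitor.get_state();print(s["position"],s["ee_rot"],s["contact_force"])
im=cam("wrist");save(im,"w11.png")
```

```text
[ 0.53748189 -0.13489962  0.08372149] [5.10067425e-05 4.24020062e-03 9.99990976e-01 2.58772825e-04] [ 0.51127464  0.95131153 -0.97553156]
```

View pics/w11.png

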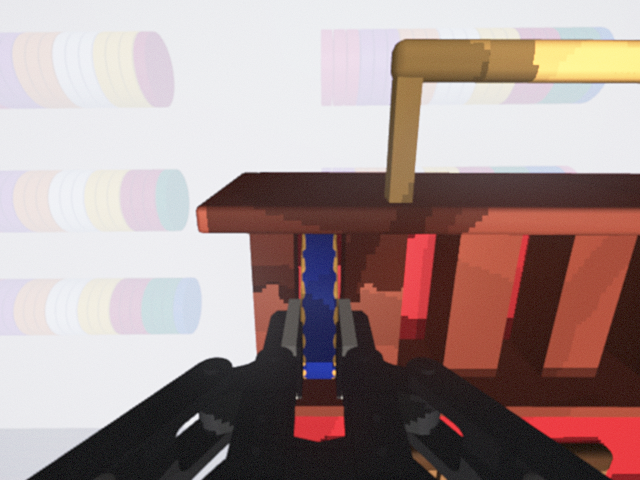

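Emit:
send_rows --deltas '[{"dp": [0, 0, -0.01], "rotation": [0, 0, 0]}, {"dp": [0, 0, -0.01], "rotation": [0, 0, 0]}, {"dp": [0, 0, -0.01], "rotation": [0, 0, 0]}, {"dp": [0, 0, -0.01], "rotation": [0, 0, 0]}, {"dp": [0, 0, 0.2], "rotation": [0, 0, 0]}, {"dp": [0, 0, 0.5], "rotation": [0, 0, 0]}, {"dp": [0, 0, 0.85], "rotation": [0, 0, 0]}, {"dp": [0, 0, 0.85], "rotation": [0, 0, 0]}]' --fingers 0.1

```text
clock: 18.93
position: [0.5418, -0.1378, 0.1935]
ee_rot: [0.007, 0.005, 1.0, -0.003]
contact_force: [1.7, 0.2, -0.0]
width: 0.0385
```

Run:
```python
from h import *
s=monitor.get_state();print(s["position"],s["ee_rot"],s["contact_force"])
im=cam("wrist");save(im,"w12.png")
```

```text
[ 0.54176716 -0.13783329  0.19350173] [ 0.00722288  0.00489871  0.99995823 -0.00271509] [ 1.74482757  0.15173929 -0.0053171 ]
```

View pics/w12.png

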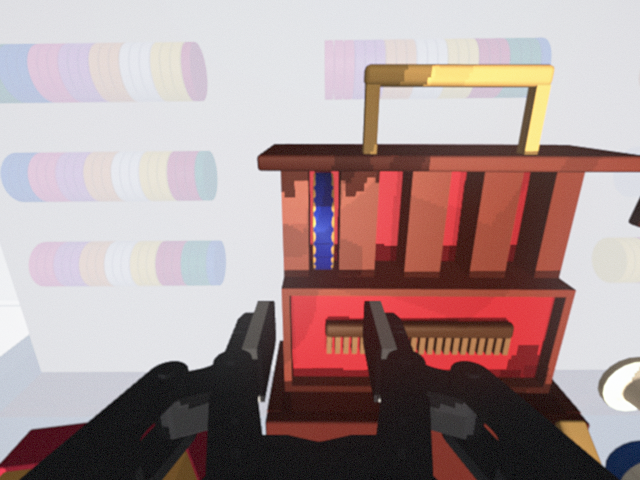

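Blue stands in bay 0 at (324,220). Next is maroon.

Emit:
send_rows --deltas '[{"dp": [0, 0.8, 0], "rotation": [0, 0, -0.09]}, {"dp": [0, 0.8, 0], "rotation": [0, 0, -0.09]}, {"dp": [0, 0.8, 0], "rotation": [0, 0, -0.09]}]'

```text
clock: 19.23
position: [0.5356, -0.0358, 0.1846]
ee_rot: [-0.001, 0.027, 1.0, 0.002]
contact_force: [-0.7, -0.4, 0.2]
width: 0.0387
```

Emit:
send_rows --deltas '[{"dp": [-0.02, 0.8, 0], "rotation": [0, 0, -0.09]}, {"dp": [-0.02, 0.8, 0], "rotation": [0, 0, -0.09]}, {"dp": [-0.02, 0.8, 0], "rotation": [0, 0, -0.09]}]'

```text
clock: 19.48
position: [0.5334, 0.0604, 0.1845]
ee_rot: [-0.001, 0.049, 0.999, 0.001]
contact_force: [0.2, -0.0, -0.3]
width: 0.0381
```

Emit:
send_rows --deltas '[{"dp": [-0.02, 0.8, 0], "rotation": [0, 0, -0.09]}, {"dp": [-0.02, 0.8, 0], "rotation": [0, 0, -0.09]}, {"dp": [-0.02, 0.8, 0], "rotation": [0, 0, -0.09]}]'

```text
clock: 19.73
position: [0.5315, 0.1562, 0.1846]
ee_rot: [-0.001, 0.071, 0.997, 0.001]
contact_force: [0.1, -0.6, 0.2]
width: 0.0382
```

Emit:
send_rows --deltas '[{"dp": [0, 0.7, 0], "rotation": [0, 0, -0.08]}, {"dp": [0, 0.7, 0], "rotation": [0, 0, -0.08]}, {"dp": [0, 0.7, -0.3], "rotation": [0, 0, -0.08]}, {"dp": [0, 0.7, -0.55], "rotation": [0, 0, -0.08]}, {"dp": [0, 0.7, -0.55], "rotation": [0, 0, -0.08]}, {"dp": [0, 0.7, -0.55], "rotation": [0, 0, -0.08]}]'

```text
clock: 20.23
position: [0.5309, 0.235, 0.1176]
ee_rot: [-0.002, 0.092, 0.996, -0.001]
contact_force: [0.0, 0.1, 0.7]
width: 0.0384
```

Run:
```python
from h import *
s=monitor.get_state();print(s["position"],s["ee_rot"])
im=cam("wrist");save(im,"w13.png")
```

```text
[0.5309345  0.23502356 0.1176185 ] [-0.00242821  0.09206379  0.99574938 -0.00123972]
```

View pics/w13.png

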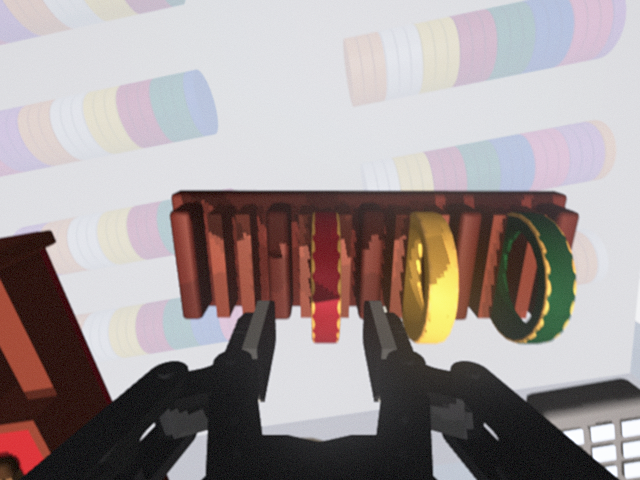

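Maroon at (326,275) needs about 2 mm more +y. I'm gripping and lifting it.

Emit:
send_rows --deltas '[{"dp": [0.01, 0.02, -0.12], "rotation": [0, 0, 0]}, {"dp": [0.01, 0.02, -0.24], "rotation": [0, 0, 0]}, {"dp": [0.01, 0.02, -0.31], "rotation": [0, 0, 0]}, {"dp": [0.01, 0.02, -0.31], "rotation": [0, 0, 0]}, {"dp": [0.01, 0.02, -0.31], "rotation": [0, 0, 0]}]'

```text
clock: 20.7
position: [0.5343, 0.238, 0.0833]
ee_rot: [0.001, 0.093, 0.996, 0.0]
contact_force: [-0.1, -0.5, -0.3]
width: 0.0386
```

Emit:
send_rows --deltas '[{"dp": [0, 0, 0], "rotation": [0, 0, 0]}, {"dp": [0, 0, 0], "rotation": [0, 0, 0]}, {"dp": [0, 0, 0], "rotation": [0, 0, 0]}, {"dp": [0, 0, 0], "rotation": [0, 0, 0]}, {"dp": [0, 0, 0], "rotation": [0, 0, 0]}]' --fingers 1 --grip_force 70

```text
clock: 21.12
position: [0.5345, 0.2384, 0.0837]
ee_rot: [0.001, 0.092, 0.996, 0.0]
contact_force: [0.4, -1.1, 5.7]
width: 0.0128
```

Emit:
send_rows --deltas '[{"dp": [0, 0, 0.06], "rotation": [0, 0, 0]}, {"dp": [0, 0, 0.12], "rotation": [0, 0, 0]}, {"dp": [0, 0, 0.18], "rotation": [0, 0, 0]}, {"dp": [0, 0, 0.24], "rotation": [0, 0, 0]}, {"dp": [0, 0, 0.3], "rotation": [0, 0, 0]}, {"dp": [0, 0, 0.5], "rotation": [0, 0, 0]}, {"dp": [0, 0, 0.75], "rotation": [0, 0, 0]}, {"dp": [0, 0, 0.85], "rotation": [0, 0, 0]}, {"dp": [0, 0, 0.85], "rotation": [0, 0, 0]}]'

```text
clock: 21.87
position: [0.5363, 0.2394, 0.1895]
ee_rot: [0.005, 0.092, 0.996, 0.002]
contact_force: [0.5, -0.1, -0.8]
width: 0.0121
```

Emit:
send_rows --deltas '[{"dp": [0.01, -0.9, 0], "rotation": [0, 0, 0.12]}, {"dp": [0.01, -0.9, 0], "rotation": [0, 0, 0.12]}, {"dp": [0.01, -0.9, 0], "rotation": [0, 0, 0.12]}, {"dp": [0.01, -0.9, 0], "rotation": [0, 0, 0.12]}]'

```text
clock: 22.2
position: [0.5342, 0.1261, 0.184]
ee_rot: [-0.0, 0.064, 0.998, -0.001]
contact_force: [-0.8, -0.2, -0.7]
width: 0.0124
```

Emit:
send_rows --deltas '[{"dp": [0.01, -0.9, 0], "rotation": [0, 0, 0.12]}, {"dp": [0.01, -0.9, 0], "rotation": [0, 0, 0.12]}, {"dp": [0.01, -0.9, 0], "rotation": [0, 0, 0.12]}, {"dp": [0.01, -0.9, 0], "rotation": [0, 0, 0.12]}]'

```text
clock: 22.53
position: [0.5361, 0.0186, 0.1841]
ee_rot: [-0.0, 0.034, 0.999, -0.001]
contact_force: [-0.1, 0.4, -0.2]
width: 0.0127
```

Emit:
send_rows --deltas '[{"dp": [0.01, -0.9, 0], "rotation": [0, 0, 0.11]}, {"dp": [0.01, -0.9, 0], "rotation": [0, 0, 0.11]}, {"dp": [0.01, -0.9, 0], "rotation": [0, 0, 0.11]}, {"dp": [0.01, -0.9, 0], "rotation": [0, 0, 0.11]}, {"dp": [0.01, -0.9, 0], "rotation": [0, 0, 0.11]}, {"dp": [0.01, -0.9, 0], "rotation": [0, 0, 0.11]}]'

```text
clock: 23.03
position: [0.5371, -0.0843, 0.184]
ee_rot: [-0.0, 0.005, 1.0, 0.001]
contact_force: [-0.0, -0.2, -0.4]
width: 0.0124
```

Run:
```python
from h import *
s=monitor.get_state();print(s["position"],s["ee_rot"])
im=cam("wrist");save(im,"w14.png")
```

```text
[ 0.53707659 -0.08433155  0.18398824] [-3.37785891e-04  4.89323496e-03  9.99987610e-01  8.50000829e-04]
```

View pics/w14.png

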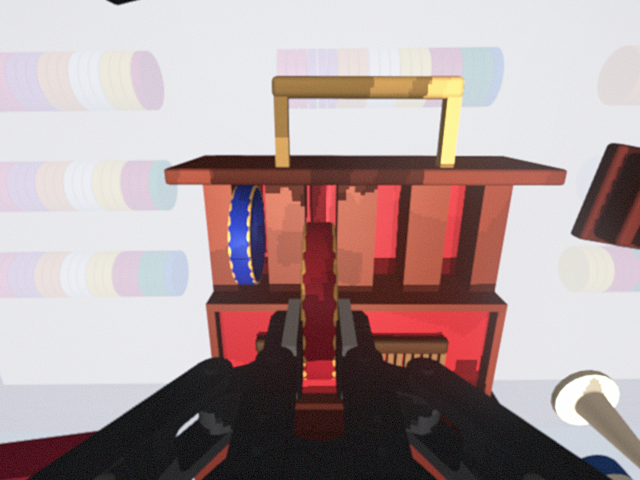

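Maroon is aligned over bay 1. I'm lowering it and letting go.

Emit:
send_rows --deltas '[{"dp": [0, 0, -0.2], "rotation": [0, 0, 0]}, {"dp": [0, 0, -0.4], "rotation": [0, 0, 0]}, {"dp": [0, 0, -0.6], "rotation": [0, 0, 0]}, {"dp": [0, 0, -0.72], "rotation": [0, 0, 0]}, {"dp": [0, 0, -0.8], "rotation": [0, 0, 0]}, {"dp": [0, 0, -0.84], "rotation": [0, 0, 0]}, {"dp": [0, 0, -0.84], "rotation": [0, 0, 0]}]'

```text
clock: 23.67
position: [0.5381, -0.0846, 0.0842]
ee_rot: [0.001, 0.004, 1.0, 0.0]
contact_force: [0.9, 0.4, -0.6]
width: 0.0123
```

Emit:
send_rows --deltas '[{"dp": [0, 0, -0.01], "rotation": [0, 0, 0]}, {"dp": [0, 0, -0.01], "rotation": [0, 0, 0]}, {"dp": [0, 0, -0.01], "rotation": [0, 0, 0]}, {"dp": [0, 0, -0.01], "rotation": [0, 0, 0]}, {"dp": [0, 0, 0.2], "rotation": [0, 0, 0]}, {"dp": [0, 0, 0.5], "rotation": [0, 0, 0]}, {"dp": [0, 0, 0.85], "rotation": [0, 0, 0]}, {"dp": [0, 0, 0.85], "rotation": [0, 0, 0]}]' --fingers 0.1

```text
clock: 24.33
position: [0.5419, -0.087, 0.1934]
ee_rot: [0.007, 0.005, 1.0, -0.002]
contact_force: [1.2, -1.2, 0.3]
width: 0.0387
```

Run:
```python
from h import *
s=monitor.get_state();print(s["position"],s["ee_rot"],s["contact_force"])
im=cam("wrist");save(im,"w15.png")
```

```text
[ 0.54186172 -0.08697416  0.19338036] [ 0.00735385  0.00487904  0.99995897 -0.00204277] [ 1.19311251 -1.21247315  0.32667823]
```

View pics/w15.png

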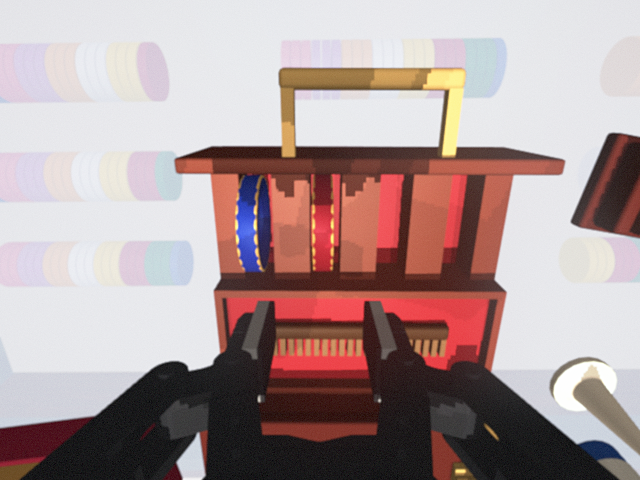

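Maroon stands in bay 1 at (324,222). Next is yellow.

Emit:
send_rows --deltas '[{"dp": [0.02, 0.8, 0], "rotation": [0, 0, -0.09]}, {"dp": [0.02, 0.8, 0], "rotation": [0, 0, -0.09]}, {"dp": [0.02, 0.8, 0], "rotation": [0, 0, -0.09]}]'

```text
clock: 24.63
position: [0.5383, 0.0144, 0.1846]
ee_rot: [-0.001, 0.027, 1.0, 0.002]
contact_force: [-0.8, 0.7, -0.1]
width: 0.0383
```

Emit:
send_rows --deltas '[{"dp": [0.02, 0.8, 0], "rotation": [0, 0, -0.09]}, {"dp": [0.02, 0.8, 0], "rotation": [0, 0, -0.09]}, {"dp": [0.02, 0.8, 0], "rotation": [0, 0, -0.09]}]'

```text
clock: 24.88
position: [0.5411, 0.1109, 0.1845]
ee_rot: [-0.001, 0.048, 0.999, 0.001]
contact_force: [0.3, 0.4, 0.2]
width: 0.0387
```

Emit:
send_rows --deltas '[{"dp": [0, 0.8, 0], "rotation": [0, 0, -0.09]}, {"dp": [0, 0.8, 0], "rotation": [0, 0, -0.09]}, {"dp": [0, 0.8, 0], "rotation": [0, 0, -0.09]}]'

```text
clock: 25.13
position: [0.5413, 0.2068, 0.1845]
ee_rot: [-0.001, 0.071, 0.997, 0.001]
contact_force: [0.1, -0.4, 0.3]
width: 0.0381
```

Emit:
send_rows --deltas '[{"dp": [0, 0.74, 0], "rotation": [0, 0, -0.08]}, {"dp": [0, 0.74, 0], "rotation": [0, 0, -0.08]}, {"dp": [0, 0.74, -0.3], "rotation": [0, 0, -0.08]}, {"dp": [0, 0.74, -0.55], "rotation": [0, 0, -0.08]}, {"dp": [0, 0.74, -0.55], "rotation": [0, 0, -0.08]}, {"dp": [0, 0.74, -0.55], "rotation": [0, 0, -0.08]}]'

```text
clock: 25.63
position: [0.5405, 0.29, 0.1174]
ee_rot: [-0.002, 0.092, 0.996, -0.002]
contact_force: [0.5, 0.6, 0.8]
width: 0.0386
```

Run:
```python
from h import *
s=monitor.get_state();print(s["position"],s["ee_rot"])
im=cam("wrist");save(im,"w16.png")
```

```text
[0.54049406 0.29002639 0.11738461] [-0.00247408  0.09203237  0.99575172 -0.00155867]
```

View pics/w16.png

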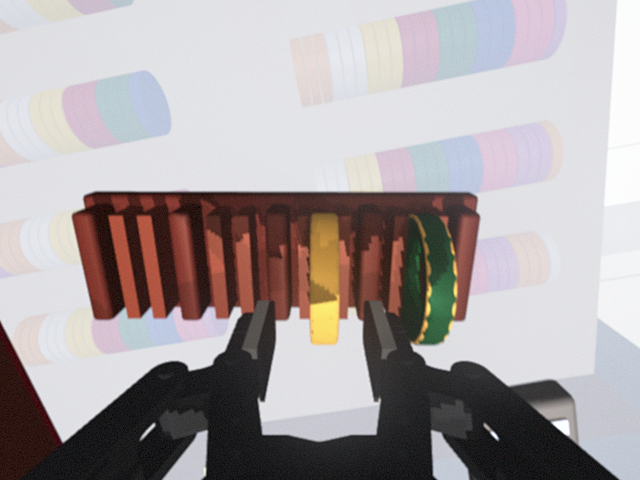

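Yellow is centred between the fingers at (324,275).

Emit:
send_rows --deltas '[{"dp": [0.01, 0.01, -0.12], "rotation": [0, 0, 0]}, {"dp": [0.01, 0.01, -0.24], "rotation": [0, 0, 0]}, {"dp": [0.01, 0.01, -0.31], "rotation": [0, 0, 0]}, {"dp": [0.01, 0.01, -0.31], "rotation": [0, 0, 0]}, {"dp": [0.01, 0.01, -0.31], "rotation": [0, 0, 0]}]'

```text
clock: 26.1
position: [0.544, 0.2919, 0.0834]
ee_rot: [0.001, 0.093, 0.996, 0.0]
contact_force: [0.3, 0.3, -0.2]
width: 0.0385
```

Emit:
send_rows --deltas '[{"dp": [0, 0, 0], "rotation": [0, 0, 0]}, {"dp": [0, 0, 0], "rotation": [0, 0, 0]}, {"dp": [0, 0, 0], "rotation": [0, 0, 0]}, {"dp": [0, 0, 0], "rotation": [0, 0, 0]}, {"dp": [0, 0, 0], "rotation": [0, 0, 0]}]' --fingers 1 --grip_force 70

```text
clock: 26.52
position: [0.5441, 0.2925, 0.0838]
ee_rot: [0.001, 0.092, 0.996, 0.0]
contact_force: [-1.6, -1.7, 5.7]
width: 0.0124
```

Emit:
send_rows --deltas '[{"dp": [0, 0, 0.06], "rotation": [0, 0, 0]}, {"dp": [0, 0, 0.12], "rotation": [0, 0, 0]}, {"dp": [0, 0, 0.18], "rotation": [0, 0, 0]}, {"dp": [0, 0, 0.24], "rotation": [0, 0, 0]}, {"dp": [0, 0, 0.3], "rotation": [0, 0, 0]}, {"dp": [0, 0, 0.5], "rotation": [0, 0, 0]}, {"dp": [0, 0, 0.75], "rotation": [0, 0, 0]}, {"dp": [0, 0, 0.85], "rotation": [0, 0, 0]}, {"dp": [0, 0, 0.85], "rotation": [0, 0, 0]}]'

```text
clock: 27.27
position: [0.5458, 0.2935, 0.1898]
ee_rot: [0.005, 0.092, 0.996, 0.002]
contact_force: [0.7, 0.3, -0.2]
width: 0.0125
```

Emit:
send_rows --deltas '[{"dp": [-0.02, -0.9, 0], "rotation": [0, 0, 0.12]}, {"dp": [-0.02, -0.9, 0], "rotation": [0, 0, 0.12]}, {"dp": [-0.02, -0.9, 0], "rotation": [0, 0, 0.12]}, {"dp": [-0.02, -0.9, 0], "rotation": [0, 0, 0.12]}]'

```text
clock: 27.6
position: [0.5399, 0.1798, 0.184]
ee_rot: [-0.001, 0.064, 0.998, -0.002]
contact_force: [-0.1, 0.2, -1.1]
width: 0.0126
```

Emit:
send_rows --deltas '[{"dp": [-0.02, -0.9, 0], "rotation": [0, 0, 0.12]}, {"dp": [-0.02, -0.9, 0], "rotation": [0, 0, 0.12]}, {"dp": [-0.02, -0.9, 0], "rotation": [0, 0, 0.12]}, {"dp": [-0.02, -0.9, 0], "rotation": [0, 0, 0.12]}]'

```text
clock: 27.93
position: [0.5381, 0.0724, 0.1841]
ee_rot: [-0.0, 0.034, 0.999, -0.001]
contact_force: [0.3, 0.7, -1.0]
width: 0.0124
```

Emit:
send_rows --deltas '[{"dp": [-0.01, -0.91, 0], "rotation": [0, 0, 0.11]}, {"dp": [-0.01, -0.91, 0], "rotation": [0, 0, 0.11]}, {"dp": [-0.01, -0.91, 0], "rotation": [0, 0, 0.11]}, {"dp": [-0.01, -0.91, 0], "rotation": [0, 0, 0.11]}, {"dp": [-0.01, -0.91, 0], "rotation": [0, 0, 0.11]}, {"dp": [-0.01, -0.91, 0], "rotation": [0, 0, 0.11]}]'

```text
clock: 28.43
position: [0.5372, -0.0317, 0.1841]
ee_rot: [-0.0, 0.005, 1.0, 0.001]
contact_force: [0.2, -0.0, -0.5]
width: 0.0125
```

Run:
```python
from h import *
s=monitor.get_state();print(s["position"],s["ee_rot"])
im=cam("wrist");save(im,"w17.png")
```

```text
[ 0.53720748 -0.03171953  0.1840892 ] [-1.89715448e-04  4.98092207e-03  9.99987299e-01  7.45531939e-04]
```

View pics/w17.png

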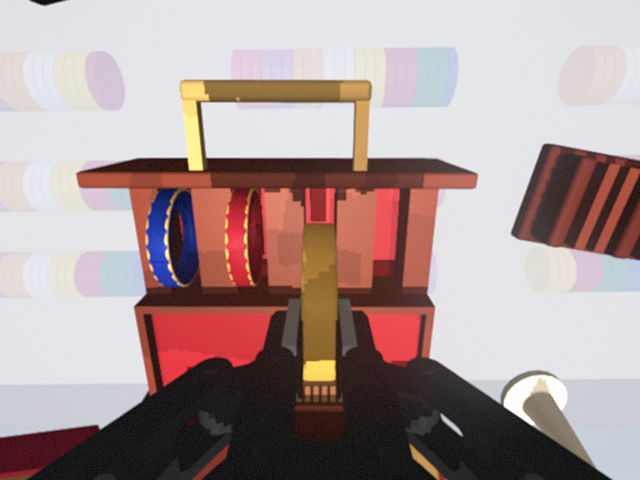

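Yellow is aligned over bay 2. I'm lowering and releasing it.

Emit:
send_rows --deltas '[{"dp": [0, 0, -0.2], "rotation": [0, 0, 0]}, {"dp": [0, 0, -0.4], "rotation": [0, 0, 0]}, {"dp": [0, 0, -0.6], "rotation": [0, 0, 0]}, {"dp": [0, 0, -0.72], "rotation": [0, 0, 0]}, {"dp": [0, 0, -0.8], "rotation": [0, 0, 0]}, {"dp": [0, 0, -0.84], "rotation": [0, 0, 0]}, {"dp": [0, 0, -0.84], "rotation": [0, 0, 0]}]'

```text
clock: 29.07
position: [0.5382, -0.0318, 0.0842]
ee_rot: [0.001, 0.004, 1.0, 0.0]
contact_force: [-0.1, -0.3, -0.9]
width: 0.0121
```

Emit:
send_rows --deltas '[{"dp": [0, 0, -0.01], "rotation": [0, 0, 0]}, {"dp": [0, 0, -0.01], "rotation": [0, 0, 0]}, {"dp": [0, 0, -0.01], "rotation": [0, 0, 0]}, {"dp": [0, 0, -0.01], "rotation": [0, 0, 0]}, {"dp": [0, 0, 0.2], "rotation": [0, 0, 0]}, {"dp": [0, 0, 0.5], "rotation": [0, 0, 0]}, {"dp": [0, 0, 0.85], "rotation": [0, 0, 0]}, {"dp": [0, 0, 0.85], "rotation": [0, 0, 0]}]' --fingers 0.1

```text
clock: 29.73
position: [0.542, -0.0337, 0.1933]
ee_rot: [0.008, 0.005, 1.0, -0.001]
contact_force: [-0.0, -0.2, 0.7]
width: 0.0384
```

Run:
```python
from h import *
s=monitor.get_state();print(s["position"],s["ee_rot"],s["contact_force"])
im=cam("wrist");save(im,"w18.png")
```

```text
[ 0.54197588 -0.0337094   0.1933025 ] [ 0.00750278  0.0048825   0.99995907 -0.00131749] [-0.03184861 -0.19059652  0.74145104]
```

View pics/w18.png

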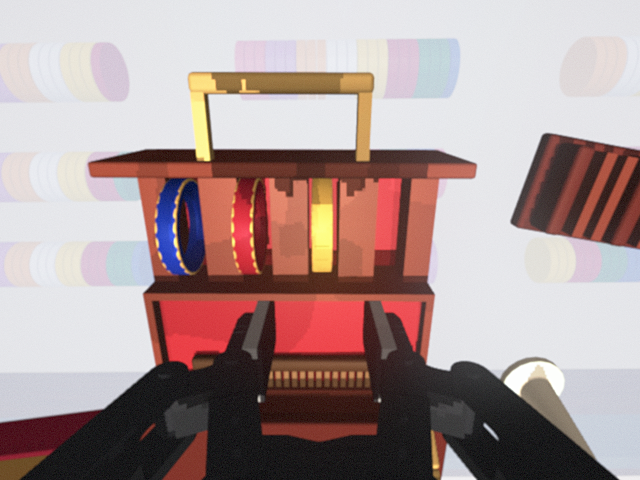

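Yellow stands in bay 2 at (322,225). The comb looks shifted towards the back of the tray, so I'll check it before closing. Next is green.

Emit:
send_rows --deltas '[{"dp": [0.05, 0.8, 0], "rotation": [0, 0, -0.09]}, {"dp": [0.05, 0.8, 0], "rotation": [0, 0, -0.09]}, {"dp": [0.05, 0.8, 0], "rotation": [0, 0, -0.09]}]'

```text
clock: 30.03
position: [0.5424, 0.0671, 0.1847]
ee_rot: [-0.001, 0.027, 1.0, 0.002]
contact_force: [-0.2, -0.7, 0.1]
width: 0.0383
```

Emit:
send_rows --deltas '[{"dp": [0.04, 0.8, 0], "rotation": [0, 0, -0.09]}, {"dp": [0.04, 0.8, 0], "rotation": [0, 0, -0.09]}, {"dp": [0.04, 0.8, 0], "rotation": [0, 0, -0.09]}]'

```text
clock: 30.28
position: [0.5474, 0.1637, 0.1844]
ee_rot: [-0.001, 0.048, 0.999, 0.001]
contact_force: [0.2, -0.4, 0.4]
width: 0.0386
```

Emit:
send_rows --deltas '[{"dp": [0.04, 0.8, 0], "rotation": [0, 0, -0.09]}, {"dp": [0.04, 0.8, 0], "rotation": [0, 0, -0.09]}, {"dp": [0.04, 0.8, 0], "rotation": [0, 0, -0.09]}]'

```text
clock: 30.53
position: [0.5524, 0.2598, 0.1844]
ee_rot: [-0.0, 0.071, 0.997, 0.001]
contact_force: [0.6, -0.3, -0.5]
width: 0.0384
```

Emit:
send_rows --deltas '[{"dp": [0, 0.74, 0], "rotation": [0, 0, -0.08]}, {"dp": [0, 0.74, 0], "rotation": [0, 0, -0.08]}, {"dp": [0, 0.74, -0.3], "rotation": [0, 0, -0.08]}, {"dp": [0, 0.74, -0.55], "rotation": [0, 0, -0.08]}, {"dp": [0, 0.74, -0.55], "rotation": [0, 0, -0.08]}, {"dp": [0, 0.74, -0.55], "rotation": [0, 0, -0.08]}]'

```text
clock: 31.03
position: [0.5512, 0.3426, 0.1171]
ee_rot: [-0.003, 0.092, 0.996, -0.002]
contact_force: [0.5, 0.4, -0.1]
width: 0.0384
```

Run:
```python
from h import *
s=monitor.get_state();print(s["position"],s["ee_rot"])
im=cam("wrist");save(im,"w19.png")
im=cam("top");save(im,"t19.png",(240,160,400,300),5)
```

```text
[0.5512371  0.34264692 0.11714395] [-0.0025295   0.09204395  0.99575007 -0.00182022]
```

View pics/w19.png

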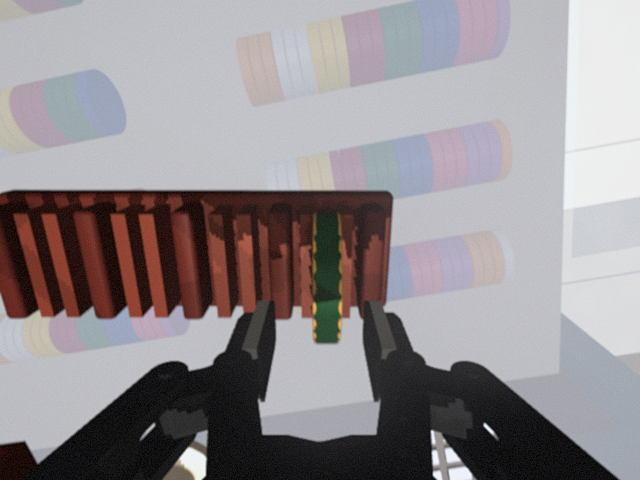

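View pics/t19.png

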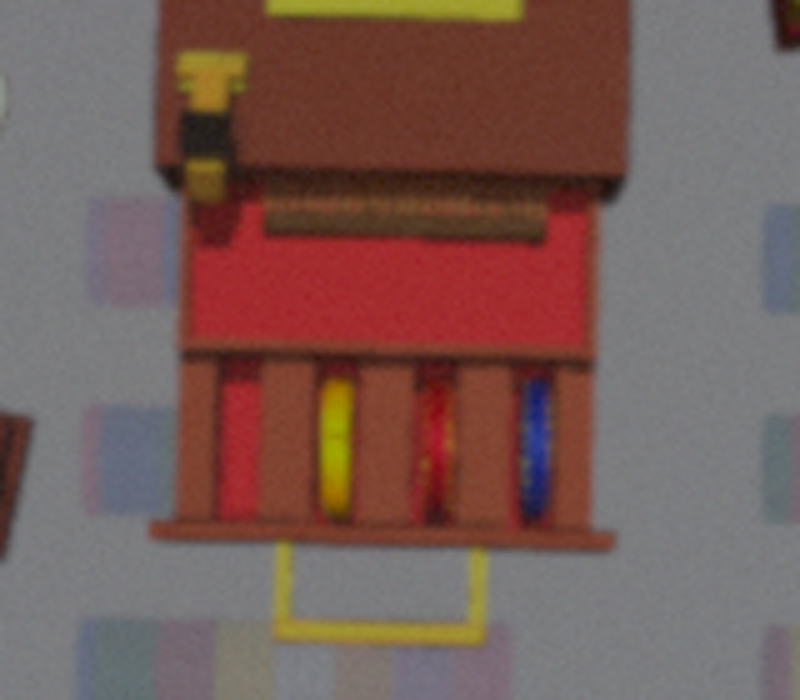

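The comb has been knocked to the tray's rear edge, crop (405,215), and may be up on the rim. I'll finish green first, then fix the comb.

Emit:
send_rows --deltas '[{"dp": [0.01, 0.02, -0.12], "rotation": [0, 0, 0]}, {"dp": [0.01, 0.02, -0.24], "rotation": [0, 0, 0]}, {"dp": [0.01, 0.02, -0.31], "rotation": [0, 0, 0]}, {"dp": [0.01, 0.02, -0.31], "rotation": [0, 0, 0]}, {"dp": [0.01, 0.02, -0.31], "rotation": [0, 0, 0]}]'

```text
clock: 31.55
position: [0.5547, 0.346, 0.0834]
ee_rot: [0.001, 0.093, 0.996, 0.0]
contact_force: [-0.1, -0.1, 0.7]
width: 0.0381
```

Emit:
send_rows --deltas '[{"dp": [0, 0, 0], "rotation": [0, 0, 0]}, {"dp": [0, 0, 0], "rotation": [0, 0, 0]}, {"dp": [0, 0, 0], "rotation": [0, 0, 0]}, {"dp": [0, 0, 0], "rotation": [0, 0, 0]}, {"dp": [0, 0, 0], "rotation": [0, 0, 0]}]' --fingers 1 --grip_force 70

```text
clock: 31.97
position: [0.5548, 0.3465, 0.0838]
ee_rot: [0.001, 0.092, 0.996, 0.001]
contact_force: [-0.1, -1.4, 6.1]
width: 0.0126
```

Emit:
send_rows --deltas '[{"dp": [0, 0, 0.06], "rotation": [0, 0, 0]}, {"dp": [0, 0, 0.12], "rotation": [0, 0, 0]}, {"dp": [0, 0, 0.18], "rotation": [0, 0, 0]}, {"dp": [0, 0, 0.24], "rotation": [0, 0, 0]}, {"dp": [0, 0, 0.3], "rotation": [0, 0, 0]}, {"dp": [0, 0, 0.5], "rotation": [0, 0, 0]}, {"dp": [0, 0, 0.75], "rotation": [0, 0, 0]}, {"dp": [0, 0, 0.85], "rotation": [0, 0, 0]}, {"dp": [0, 0, 0.85], "rotation": [0, 0, 0]}]'

```text
clock: 32.72
position: [0.5566, 0.3477, 0.1902]
ee_rot: [0.004, 0.092, 0.996, 0.003]
contact_force: [1.0, 0.4, -0.0]
width: 0.0127
```

Emit:
send_rows --deltas '[{"dp": [-0.04, -0.9, 0], "rotation": [0, 0, 0.12]}, {"dp": [-0.04, -0.9, 0], "rotation": [0, 0, 0.12]}, {"dp": [-0.04, -0.9, 0], "rotation": [0, 0, 0.12]}, {"dp": [-0.04, -0.9, 0], "rotation": [0, 0, 0.12]}]'

```text
clock: 33.05
position: [0.5481, 0.2336, 0.1841]
ee_rot: [-0.001, 0.064, 0.998, -0.002]
contact_force: [0.3, 0.6, -0.4]
width: 0.0123
```

Emit:
send_rows --deltas '[{"dp": [-0.04, -0.91, 0], "rotation": [0, 0, 0.12]}, {"dp": [-0.04, -0.91, 0], "rotation": [0, 0, 0.12]}, {"dp": [-0.04, -0.91, 0], "rotation": [0, 0, 0.12]}, {"dp": [-0.04, -0.91, 0], "rotation": [0, 0, 0.12]}]'

```text
clock: 33.38
position: [0.5438, 0.125, 0.1841]
ee_rot: [-0.0, 0.034, 0.999, -0.001]
contact_force: [-0.4, 0.4, -1.0]
width: 0.0125
```

Emit:
send_rows --deltas '[{"dp": [-0.05, -0.91, 0], "rotation": [0, 0, 0.11]}, {"dp": [-0.05, -0.91, 0], "rotation": [0, 0, 0.11]}, {"dp": [-0.05, -0.91, 0], "rotation": [0, 0, 0.11]}, {"dp": [-0.05, -0.91, 0], "rotation": [0, 0, 0.11]}, {"dp": [-0.05, -0.91, 0], "rotation": [0, 0, 0.11]}, {"dp": [-0.05, -0.91, 0], "rotation": [0, 0, 0.11]}]'

```text
clock: 33.88
position: [0.5386, 0.021, 0.1842]
ee_rot: [0.0, 0.005, 1.0, 0.001]
contact_force: [-0.6, -0.1, 0.0]
width: 0.0125
```

Run:
```python
from h import *
s=monitor.get_state();print(s["position"],s["ee_rot"])
im=cam("wrist");save(im,"w20.png")
```

```text
[0.53856982 0.02095052 0.18421315] [5.71641419e-06 5.00999058e-03 9.99987225e-01 6.71414571e-04]
```

View pics/w20.png

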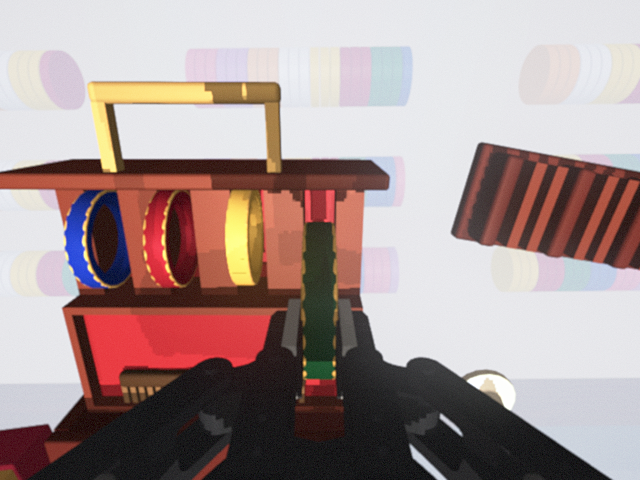

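Emit:
send_rows --deltas '[{"dp": [0, 0, -0.2], "rotation": [0, 0, 0]}, {"dp": [0, 0, -0.4], "rotation": [0, 0, 0]}, {"dp": [0, 0, -0.6], "rotation": [0, 0, 0]}, {"dp": [0, 0, -0.72], "rotation": [0, 0, 0]}, {"dp": [0, 0, -0.8], "rotation": [0, 0, 0]}, {"dp": [0, 0, -0.84], "rotation": [0, 0, 0]}, {"dp": [0, 0, -0.84], "rotation": [0, 0, 0]}]'

```text
clock: 34.52
position: [0.5395, 0.021, 0.0842]
ee_rot: [0.001, 0.004, 1.0, 0.0]
contact_force: [1.1, -0.8, -1.6]
width: 0.0128
```

Emit:
send_rows --deltas '[{"dp": [0, 0, -0.01], "rotation": [0, 0, 0]}, {"dp": [0, 0, -0.01], "rotation": [0, 0, 0]}, {"dp": [0, 0, -0.01], "rotation": [0, 0, 0]}, {"dp": [0, 0, -0.01], "rotation": [0, 0, 0]}, {"dp": [0, 0, 0.2], "rotation": [0, 0, 0]}, {"dp": [0, 0, 0.5], "rotation": [0, 0, 0]}, {"dp": [0, 0, 0.85], "rotation": [0, 0, 0]}, {"dp": [0, 0, 0.85], "rotation": [0, 0, 0]}]' --fingers 0.1

```text
clock: 35.18
position: [0.5432, 0.0196, 0.1933]
ee_rot: [0.008, 0.005, 1.0, -0.001]
contact_force: [1.5, -0.8, 1.2]
width: 0.0382
```

Emit:
send_rows --deltas '[{"dp": [0.2, -0.65, 0.4], "rotation": [0, 0, 0]}, {"dp": [0.2, -0.65, 0.8], "rotation": [0, 0, 0]}, {"dp": [0.2, -0.65, 1], "rotation": [0, 0, 0]}, {"dp": [0.2, -0.65, 1], "rotation": [0, 0, 0]}, {"dp": [0.2, -0.65, 1], "rotation": [0, 0, 0]}]'

```text
clock: 35.6
position: [0.5659, -0.0608, 0.3118]
ee_rot: [0.006, 0.006, 1.0, -0.002]
contact_force: [0.6, 0.0, 1.0]
width: 0.0383
```

Run:
```python
from h import *
s=monitor.get_state();print(s["position"],s["ee_rot"],s["contact_force"])
im=cam("wrist");save(im,"w21.png");P=cloud(im);np.save("w21.npy",P)
for nm in("bangle_yellow","bangle_maroon","bangle_green","bangle_blue","comb"):
    for r in models.find_in(nm,im)[:2]:
        x0,y0,x1,y1=np.round(r["box"]).astype(int)
        Q=P[max(y0,0):y1,max(x0,0):x1].reshape(-1,3);Q=Q[Q[:,2]>.06];Q=Q[Q[:,2]<.1]
        if len(Q)>10: print(nm,r["box"],round(r["score"],2),len(Q),cv2.minAreaRect(Q[:,:2].astype(np.float32)),Q[:,2].max())
```

```text
[ 0.56587403 -0.06076781  0.31182335] [ 0.00631143  0.00599909  0.99996024 -0.00192234] [0.634208   0.01103    1.04834223]
bangle_yellow [337.1, 133.2, 358.3, 209.7] 0.76 1044 ((0.5393585562705994, -0.03324206918478012), (0.01422813069075346, 0.06892750412225723), 89.45088958740234) 0.08910774343360078
bangle_yellow [190.3, 57.0, 456.4, 304.2] 0.34 17704 ((0.5618637204170227, -0.05855284631252289), (0.24422875046730042, 0.24743126332759857), 89.38246154785156) 0.09147003592290062
bangle_maroon [285.5, 139.1, 305.4, 205.2] 0.58 997 ((0.5385252237319946, -0.0860692486166954), (0.014215271919965744, 0.06301698088645935), 89.45423889160156) 0.08909223863054473
bangle_green [385.6, 131.1, 412.8, 207.2] 0.79 1144 ((0.5351747274398804, 0.018890762701630592), (0.07742035388946533, 0.026057126000523567), 10.268921852111816) 0.08892627839730086
bangle_blue [232.3, 137.9, 260.4, 208.8] 0.88 1100 ((0.5405173897743225, -0.13664889335632324), (0.0142257921397686, 0.06953307241201401), 89.36063385009766) 0.08894866344803996
comb [248.5, 268.6, 383.5, 297.3] 0.61 2805 ((0.6648068428039551, -0.06754699349403381), (0.15388360619544983, 0.029349928721785545), 89.22664642333984) 0.06885468492105425
```

View pics/w21.png

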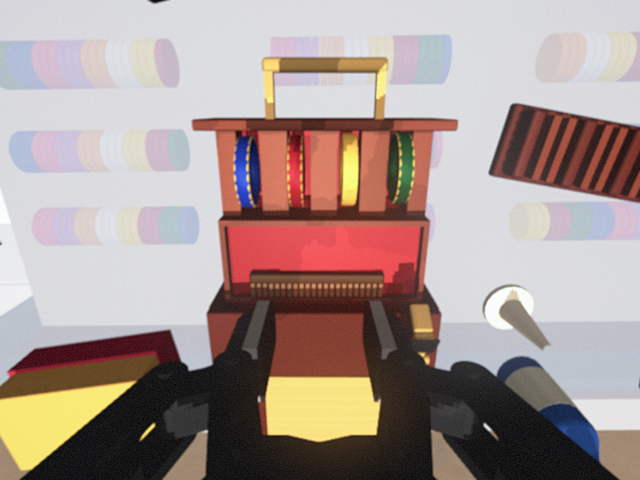

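All four bangles stand upright in their bays. Comb flatness needs a check.

Run:
```python
from h import *
P=np.load("w21.npy")
im=cam("wrist");save(im,"w22.png",(200,200,460,340),3);P=cloud(im)
Q=P[225:310,258:375].reshape(-1,3)
for x in np.arange(.60,.70,.004):
    q=Q[abs(Q[:,0]-x)<.002]
    if len(q): print(round(x,3),np.percentile(q[:,2],[5,50,95]).round(4),len(q))
```

```text
0.6 [0.0568 0.0579 0.0589] 286
0.604 [0.0566 0.0578 0.0591] 414
0.608 [0.0566 0.0578 0.059 ] 419
0.612 [0.0566 0.0578 0.0592] 413
0.616 [0.0567 0.0579 0.0591] 393
0.62 [0.0566 0.0578 0.0591] 412
0.624 [0.0566 0.0578 0.0591] 404
0.628 [0.0565 0.0577 0.059 ] 387
0.632 [0.0566 0.0578 0.0589] 401
0.636 [0.0567 0.0578 0.059 ] 393
0.64 [0.0565 0.0578 0.0591] 403
0.644 [0.0567 0.0578 0.059 ] 377
0.648 [0.0565 0.0578 0.0591] 399
0.652 [0.0569 0.064  0.0672] 792
0.656 [0.0656 0.0667 0.068 ] 392
0.66 [0.0656 0.0666 0.0678] 363
0.664 [0.0646 0.0659 0.0671] 275
0.668 [0.0575 0.0653 0.0668] 326
0.672 [0.0571 0.0649 0.0666] 309
0.676 [0.057  0.0652 0.0668] 283
0.68 [0.0576 0.0652 0.0684] 312
```

View pics/w22.png

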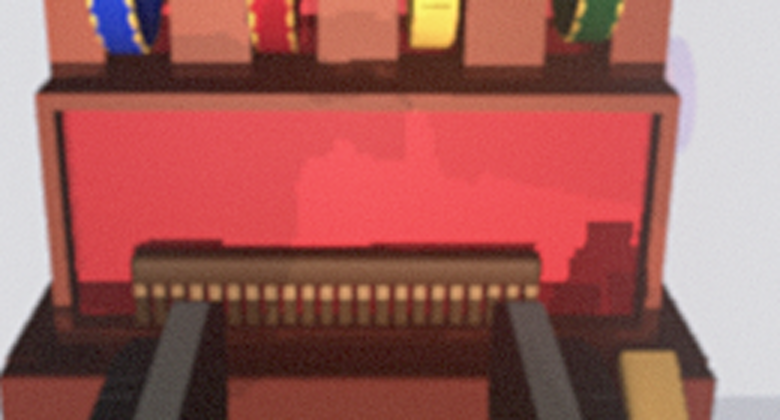

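Emit:
send_rows --deltas '[{"dp": [-0.2, 0, -0.4], "rotation": [0, 0, 0]}, {"dp": [-0.2, 0, -0.4], "rotation": [0, 0, 0]}, {"dp": [-0.2, 0, -0.4], "rotation": [0, 0, 0]}, {"dp": [-0.2, 0, -0.4], "rotation": [0, 0, 0]}, {"dp": [-0.2, 0, -0.4], "rotation": [0, 0, 0]}, {"dp": [-0.2, 0, -0.4], "rotation": [0, 0, 0]}]'

```text
clock: 36.45
position: [0.5401, -0.0583, 0.259]
ee_rot: [0.002, 0.005, 1.0, -0.0]
contact_force: [-0.2, 0.1, -0.9]
width: 0.0387
```

Run:
```python
from h import *
s=monitor.get_state();print(s["position"],s["ee_rot"])
im=cam("wrist");P=cloud(im);save(im,"w23.png")
Q=P[:,290:350].reshape(-1,3)
Q=Q[abs(Q[:,1]+.07)<.015]
print([(round(x,3),round(float(np.median(q[:,2])),3)) for x in np.arange(.42,.70,.004) for q in [Q[abs(Q[:,0]-x)<.002]] if len(q)>3])
```

```text
[ 0.54012476 -0.05826318  0.25895922] [ 1.75199852e-03  4.74581407e-03  9.99987149e-01 -3.30840289e-04]
[(np.float64(0.42), -0.0), (np.float64(0.424), -0.0), (np.float64(0.428), -0.0), (np.float64(0.432), -0.0), (np.float64(0.44), 0.082), (np.float64(0.444), 0.083), (np.float64(0.448), 0.082), (np.float64(0.452), -0.0), (np.float64(0.456), -0.0), (np.float64(0.46), -0.0), (np.float64(0.464), -0.0), (np.float64(0.468), -0.0), (np.float64(0.472), -0.0), (np.float64(0.476), -0.0), (np.float64(0.48), -0.0), (np.float64(0.484), -0.0), (np.float64(0.488), 0.048), (np.float64(0.492), 0.089), (np.float64(0.496), 0.089), (np.float64(0.5), 0.088), (np.float64(0.504), 0.05), (np.float64(0.508), 0.049), (np.float64(0.512), 0.049), (np.float64(0.516), 0.049), (np.float64(0.52), 0.049), (np.float64(0.524), 0.049), (np.float64(0.528), 0.321), (np.float64(0.532), 0.318), (np.float64(0.536), 0.049), (np.float64(0.54), 0.049), (np.float64(0.544), 0.049), (np.float64(0.548), 0.049), (np.float64(0.552), 0.048), (np.float64(0.556), 0.049), (np.float64(0.56), 0.049), (np.float64(0.564), 0.049), (np.float6
[... 204 characters left out ...]
0.07), (np.float64(0.6), 0.058), (np.float64(0.604), 0.058), (np.float64(0.608), 0.058), (np.float64(0.612), 0.058), (np.float64(0.616), 0.058), (np.float64(0.62), 0.058), (np.float64(0.624), 0.058), (np.float64(0.628), 0.058), (np.float64(0.632), 0.058), (np.float64(0.636), 0.058), (np.float64(0.64), 0.058), (np.float64(0.644), 0.058), (np.float64(0.648), 0.058), (np.float64(0.652), 0.064), (np.float64(0.656), 0.067), (np.float64(0.66), 0.067), (np.float64(0.664), 0.066), (np.float64(0.668), 0.065), (np.float64(0.672), 0.065), (np.float64(0.676), 0.067), (np.float64(0.68), 0.094), (np.float64(0.684), 0.103), (np.float64(0.688), 0.104), (np.float64(0.692), 0.104), (np.float64(0.696), 0.104)]
```

View pics/w23.png

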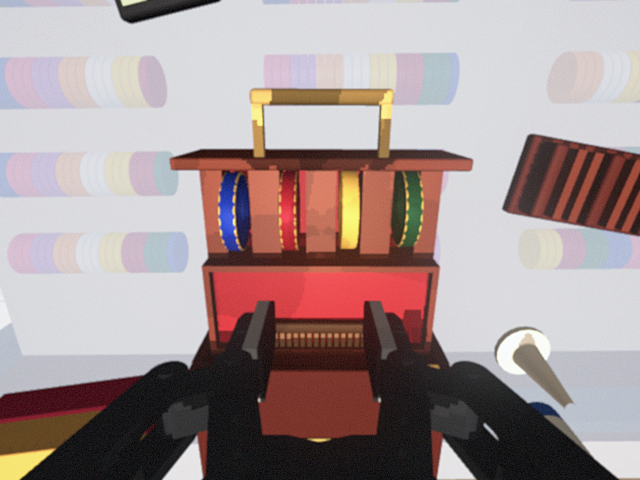

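The comb lies flat on the tray floor against the rear rim, with its top at z 0.067 and an offset of about 118 mm within the limit of 135 mm. The drawer is still open and all four bangles are upright. Now I push the drawer shut with closed fingers on the handle bar.

Emit:
send_rows --deltas '[{"dp": [-1, 0, -0.3], "rotation": [0, 0, 0]}, {"dp": [-1, 0, -0.3], "rotation": [0, 0, 0]}, {"dp": [-1, 0, -0.3], "rotation": [0, 0, 0]}, {"dp": [-1, 0, -0.3], "rotation": [0, 0, 0]}]' --fingers 1 --grip_force 40

```text
clock: 36.83
position: [0.4067, -0.0554, 0.2175]
ee_rot: [-0.008, 0.005, 1.0, 0.002]
contact_force: [-1.1, 0.0, -0.9]
width: 0.0003
```

Emit:
send_rows --deltas '[{"dp": [-0.25, 0, -0.2], "rotation": [0, 0, 0]}, {"dp": [-0.25, 0, -0.4], "rotation": [0, 0, 0]}, {"dp": [-0.25, 0, -0.7], "rotation": [0, 0, 0]}, {"dp": [-0.25, 0, -1], "rotation": [0, 0, 0]}, {"dp": [-0.25, 0, -1], "rotation": [0, 0, 0]}]'

```text
clock: 37.25
position: [0.3852, -0.057, 0.0979]
ee_rot: [-0.005, 0.005, 1.0, 0.002]
contact_force: [-0.6, 0.0, -0.0]
width: 0.0001
```

Emit:
send_rows --deltas '[{"dp": [0, 0, -0.2], "rotation": [0, 0, 0]}, {"dp": [0, 0, -0.24], "rotation": [0, 0, 0]}, {"dp": [0, 0, -0.24], "rotation": [0, 0, 0]}, {"dp": [0, 0, -0.24], "rotation": [0, 0, 0]}, {"dp": [0, 0, -0.24], "rotation": [0, 0, 0]}]'

```text
clock: 37.67
position: [0.3899, -0.0585, 0.0743]
ee_rot: [0.001, 0.005, 1.0, -0.0]
contact_force: [0.1, 0.3, -0.3]
width: 0.0
```

Run:
```python
from h import *
s=monitor.get_state();print(s["position"],s["ee_rot"])
im=cam("wrist");save(im,"w24.png")
im=cam("scene");save(im,"s24.png",(150,180,380,400),3)
```

```text
[ 0.38988862 -0.05849948  0.07427104] [ 1.49704739e-03  4.83741156e-03  9.99987081e-01 -4.43563781e-04]
```

View pics/s24.png

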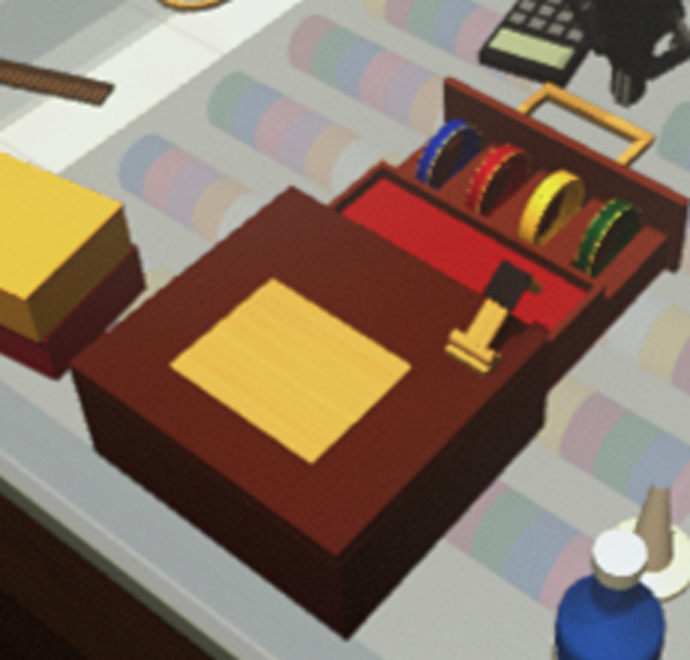

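Emit:
send_rows --deltas '[{"dp": [0.1, 0, 0], "rotation": [0, 0, 0]}, {"dp": [0.2, 0, 0], "rotation": [0, 0, 0]}, {"dp": [0.3, 0, 0], "rotation": [0, 0, 0]}, {"dp": [0.4, 0, 0], "rotation": [0, 0, 0]}, {"dp": [0.5, 0, 0], "rotation": [0, 0, 0]}, {"dp": [0.6, 0, 0], "rotation": [0, 0, 0]}, {"dp": [0.7, 0, 0], "rotation": [0, 0, 0]}, {"dp": [0.8, -0.01, 0], "rotation": [0, 0, 0]}, {"dp": [0.9, -0.01, 0], "rotation": [0, 0, 0]}, {"dp": [1, -0.01, 0], "rotation": [0, 0, 0]}]'

```text
clock: 38.6
position: [0.5092, -0.059, 0.0723]
ee_rot: [-0.001, 0.005, 1.0, 0.0]
contact_force: [-2.3, -1.5, 1.8]
width: 0.0003
```

Emit:
send_rows --deltas '[{"dp": [0.1, 0, 0], "rotation": [0, 0, 0]}, {"dp": [0.2, 0, 0], "rotation": [0, 0, 0]}, {"dp": [0.3, 0, 0], "rotation": [0, 0, 0]}, {"dp": [0.4, 0, 0], "rotation": [0, 0, 0]}, {"dp": [0.5, 0, 0], "rotation": [0, 0, 0]}, {"dp": [0.6, -0.01, 0], "rotation": [0, 0, 0]}, {"dp": [0.65, -0.01, 0], "rotation": [0, 0, 0]}, {"dp": [0.7, -0.01, 0], "rotation": [0, 0, 0]}, {"dp": [0.7, -0.01, 0], "rotation": [0, 0, 0]}]'

```text
clock: 39.35
position: [0.5944, -0.0605, 0.0726]
ee_rot: [0.001, 0.005, 1.0, -0.0]
contact_force: [0.7, -0.4, 0.3]
width: -0.0
```

Run:
```python
from h import *
s=monitor.get_state();print(s["position"],s["ee_rot"],s["contact_force"])
im=cam("wrist");save(im,"w25.png")
im=cam("scene");save(im,"s25.png",(150,180,380,400),3)
```

```text
[ 0.59439871 -0.06046278  0.07258799] [ 1.10054571e-03  4.85164416e-03  9.99987625e-01 -2.29724301e-05] [ 0.74486767 -0.3661723   0.27140859]
```

View pics/s25.png

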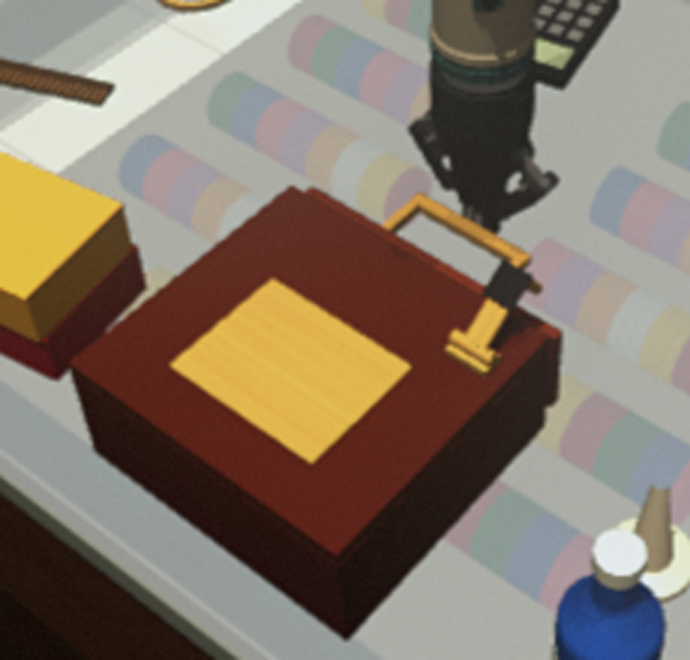

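View pics/w25.png

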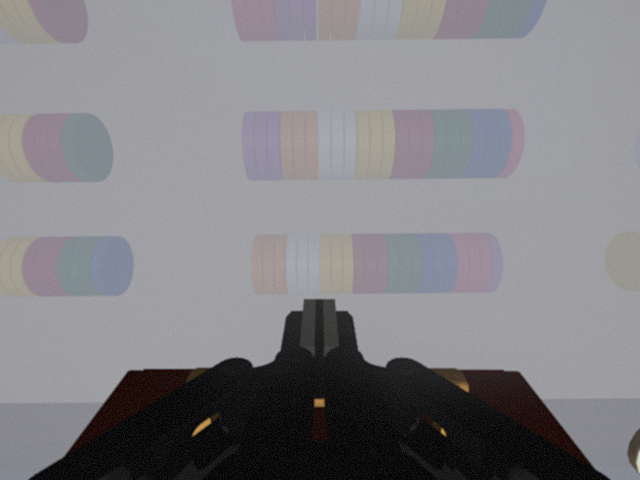

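Nearly shut, with roughly 15–20 mm left. I'm going on slowly and watching the force.

Emit:
send_rows --deltas '[{"dp": [0.04, 0, 0], "rotation": [0, 0, 0]}, {"dp": [0.08, 0, 0], "rotation": [0, 0, 0]}, {"dp": [0.12, 0, 0], "rotation": [0, 0, 0]}, {"dp": [0.15, 0, 0], "rotation": [0, 0, 0]}, {"dp": [0.15, 0, 0], "rotation": [0, 0, 0]}]'

```text
clock: 39.87
position: [0.6117, -0.0606, 0.0728]
ee_rot: [0.001, 0.005, 1.0, 0.0]
contact_force: [0.3, -0.2, -0.2]
width: -0.0002
```

Emit:
send_rows --deltas '[{"dp": [0.02, 0, 0], "rotation": [0, 0, 0]}, {"dp": [0.03, 0, 0], "rotation": [0, 0, 0]}, {"dp": [0.04, 0, 0], "rotation": [0, 0, 0]}, {"dp": [0.04, 0, 0], "rotation": [0, 0, 0]}]'

```text
clock: 40.2
position: [0.615, -0.0606, 0.0728]
ee_rot: [-0.0, 0.005, 1.0, -0.0]
contact_force: [-2.4, -0.6, 1.6]
width: -0.0002
```

Emit:
send_rows --deltas '[{"dp": [0.02, 0, 0], "rotation": [0, 0, 0]}, {"dp": [0.04, 0, 0], "rotation": [0, 0, 0]}, {"dp": [0.04, 0, 0], "rotation": [0, 0, 0]}]'

```text
clock: 40.45
position: [0.6151, -0.0606, 0.0727]
ee_rot: [-0.005, 0.005, 1.0, 0.0]
contact_force: [-13.3, -1.7, 8.2]
width: 0.0001
```

Emit:
send_rows --deltas '[{"dp": [0.02, 0, 0], "rotation": [0, 0, 0]}, {"dp": [0.02, 0, 0], "rotation": [0, 0, 0]}, {"dp": [0.02, 0, 0], "rotation": [0, 0, 0]}]'

```text
clock: 40.7
position: [0.6151, -0.0605, 0.0727]
ee_rot: [-0.008, 0.004, 1.0, 0.0]
contact_force: [-16.3, -2.0, 11.0]
width: -0.0001
```

Run:
```python
from h import *
s=monitor.get_state();print(s["position"],s["ee_rot"],s["contact_force"])
im=cam("scene");save(im,"s26.png",(150,180,380,400),3)
```

```text
[ 0.61509856 -0.06050482  0.07266074] [-7.64077701e-03  4.39796558e-03  9.99961135e-01  6.89386597e-05] [-16.33786054  -1.98720041  11.03781981]
```

View pics/s26.png

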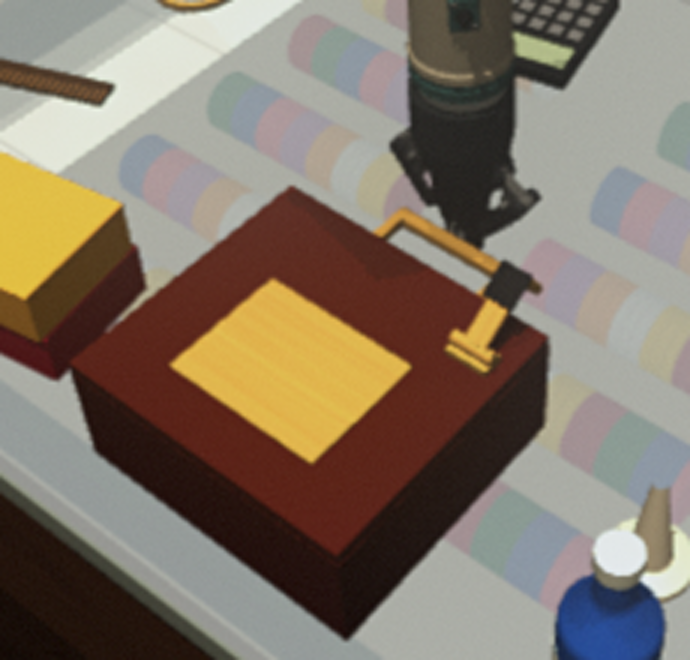

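The drawer is shut on its hard stop, with 16 N at the expected position. I'm backing off and measuring the clamp.

Emit:
send_rows --deltas '[{"dp": [-0.2, 0, 0], "rotation": [0, 0, 0]}, {"dp": [-0.4, 0, 0], "rotation": [0, 0, 0]}, {"dp": [-0.4, 0, 0.3], "rotation": [0, 0, 0]}, {"dp": [-0.4, 0, 0.6], "rotation": [0, 0, 0]}, {"dp": [-0.4, 0, 1], "rotation": [0, 0, 0]}, {"dp": [-0.4, 0, 1], "rotation": [0, 0, 0]}]'

```text
clock: 41.25
position: [0.5792, -0.0613, 0.2004]
ee_rot: [0.008, 0.005, 1.0, -0.001]
contact_force: [1.5, 0.8, 0.2]
width: 0.0
```

Run:
```python
from h import *
s=monitor.get_state();print(s["position"],s["ee_rot"],s["contact_force"])
for n in("scene","top"):
    im=cam(n);P=cloud(im);c=im["color"].astype(int)
    save(im,n+"27.png",(270,230,370,330) if n=="scene" else (250,150,380,250),6)
    print(n,[(r["box"],r["score"]) for r in models.find_in("clamp_pad",im)])
    m=(P[...,0]>.62)&(P[...,0]<.75)&(abs(P[...,1]-.034)<.03)&(P[...,2]>.112)&(P[...,2]<.2)
    bl=m&(c.max(-1)<70); ye=m&~bl
    for k,mm in(("black",bl),("brass",ye)):
        Q=P[mm];print(k,len(Q),np.percentile(Q,[3,50,97],axis=0).round(4).tolist())
    Q=P[m];
    for x in np.arange(.64,.74,.006):
        q=Q[abs(Q[:,0]-x)<.003]
        if len(q): print(round(x,3),q[:,2].max().round(4),len(q))
```

```text
[ 0.57915771 -0.06125736  0.20044629] [ 0.00780393  0.00490545  0.99995652 -0.00140985] [1.47705431 0.7591259  0.15343431]
scene [([304.2, 266.4, 329.7, 295.1], 0.68)]
black 141 [[0.6787, 0.0232, 0.1302], [0.689, 0.0353, 0.1451], [0.7012, 0.0461, 0.1527]]
brass 246 [[0.6673, 0.0211, 0.114], [0.7144, 0.0371, 0.1245], [0.7309, 0.0498, 0.1496]]
0.664 0.1314 8
0.67 0.1376 7
0.676 0.1527 15
0.682 0.1542 40
0.688 0.1516 41
0.694 0.1457 44
0.7 0.1432 47
0.706 0.1361 34
0.712 0.1322 30
0.718 0.1287 30
0.724 0.124 43
0.73 0.1205 48
top [([277.7, 171.9, 286.7, 199.8], 0.71)]
black 94 [[0.6721, 0.0226, 0.136], [0.686, 0.0346, 0.1472], [0.6976, 0.047, 0.1555]]
brass 139 [[0.6632, 0.0197, 0.1138], [0.7154, 0.036, 0.1247], [0.7306, 0.0482, 0.1457]]
0.658 0.1314 3
0.664 0.135 7
0.67 0.145 13
0.676 0.1567 23
0.682 0.1568 22
0.688 0.152 25
0.694 0.1479 24
0.7 0.1428 15
0.706 0.1375 16
0.712 0.1309 13
0.718 0.1267 19
0.724 0.1235 33
0.73 0.1207 20
```

View pics/scene27.png

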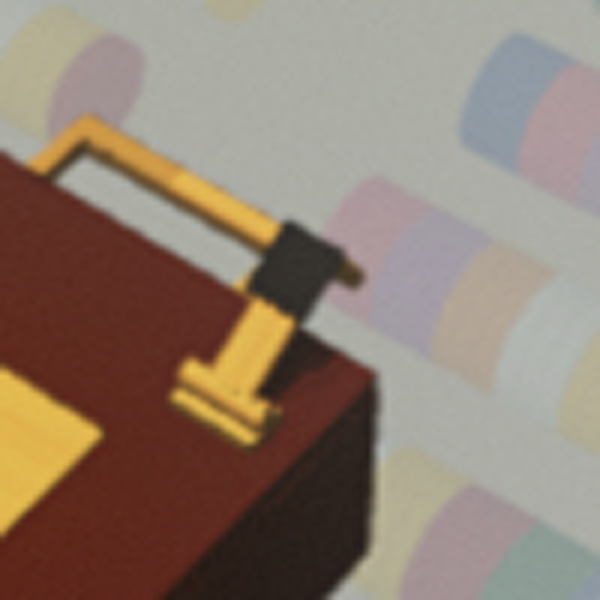

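View pics/top27.png

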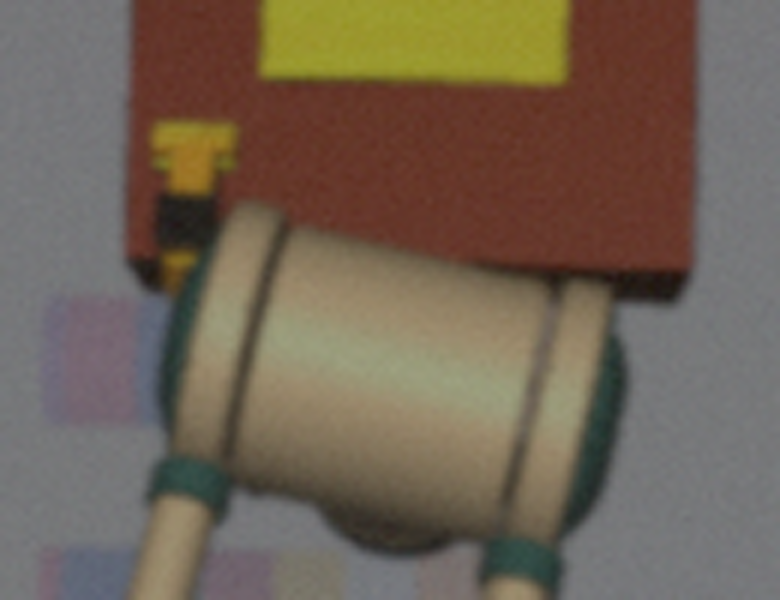

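The clamp pad centre is at about (0.686, 0.035, 0.146), so the clamp angle is roughly 0.55 rad. I'm going above it with closed fingers.

Emit:
send_rows --deltas '[{"dp": [0.3, 0.8, 0.1], "rotation": [0, 0, 0]}, {"dp": [0.6, 0.8, 0.1], "rotation": [0, 0, 0]}, {"dp": [0.95, 0.8, 0.1], "rotation": [0, 0, 0]}, {"dp": [0.95, 0.8, 0.1], "rotation": [0, 0, 0]}, {"dp": [0.95, 0.8, 0.1], "rotation": [0, 0, 0]}, {"dp": [0.95, 0.8, 0.1], "rotation": [0, 0, 0]}, {"dp": [0.95, 0.8, 0.1], "rotation": [0, 0, 0]}]'

```text
clock: 42.03
position: [0.687, 0.0355, 0.2019]
ee_rot: [-0.003, 0.005, 1.0, 0.0]
contact_force: [-0.5, -0.2, 0.0]
width: 0.0001
```

Run:
```python
from h import *
s=monitor.get_state();print(s["position"],s["ee_rot"],s["contact_force"])
im=cam("scene");save(im,"s28.png",(250,190,370,310),5)
```

```text
[0.68698293 0.0355054  0.20190227] [-2.72186579e-03  4.76867084e-03  9.99984925e-01  1.45727515e-05] [-0.51611022 -0.15857366  0.0366377 ]
```

View pics/s28.png

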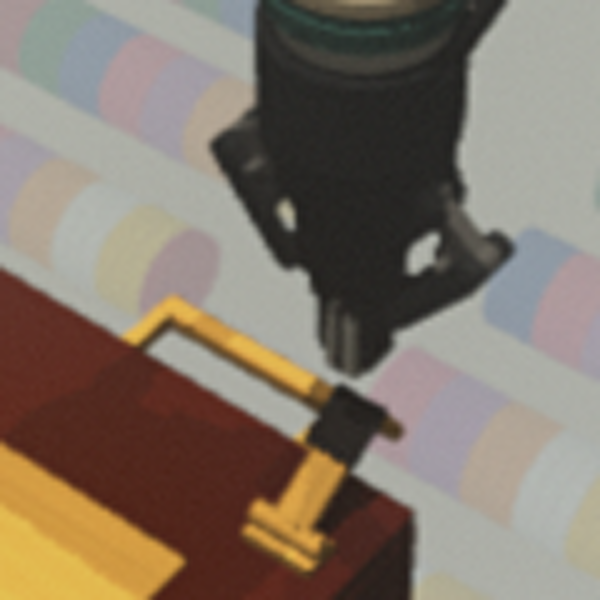

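The closed fingertips are right above the pad. I'm pressing down along its arc.

Emit:
send_rows --deltas '[{"dp": [-0.01, 0, -0.12], "rotation": [0, 0, 0]}, {"dp": [-0.02, 0, -0.22], "rotation": [0, 0, 0]}, {"dp": [-0.03, 0, -0.28], "rotation": [0, 0, 0]}, {"dp": [-0.05, 0, -0.34], "rotation": [0, 0, 0]}, {"dp": [-0.07, 0, -0.4], "rotation": [0, 0, 0]}, {"dp": [-0.08, 0, -0.45], "rotation": [0, 0, 0]}, {"dp": [-0.09, 0, -0.49], "rotation": [0, 0, 0]}, {"dp": [-0.09, 0, -0.5], "rotation": [0, 0, 0]}, {"dp": [-0.09, 0, -0.5], "rotation": [0, 0, 0]}]'

```text
clock: 42.83
position: [0.6776, 0.0355, 0.1443]
ee_rot: [-0.0, 0.005, 1.0, 0.0]
contact_force: [0.4, -0.0, 0.2]
width: 0.0002
```

Emit:
send_rows --deltas '[{"dp": [0, 0, -0.02], "rotation": [0, 0, 0]}, {"dp": [0, 0, -0.04], "rotation": [0, 0, 0]}, {"dp": [0, 0, -0.04], "rotation": [0, 0, 0]}]'

```text
clock: 43.08
position: [0.678, 0.0356, 0.1401]
ee_rot: [0.0, 0.005, 1.0, 0.0]
contact_force: [0.3, 0.3, -0.1]
width: -0.0004
```

Run:
```python
from h import *
s=monitor.get_state();print(s["position"],s["contact_force"])
im=cam("scene");save(im,"s29.png",(250,190,370,310),5)
```

```text
[0.67796178 0.0355872  0.1401147 ] [ 0.31719309  0.25700392 -0.14162661]
```

View pics/s29.png

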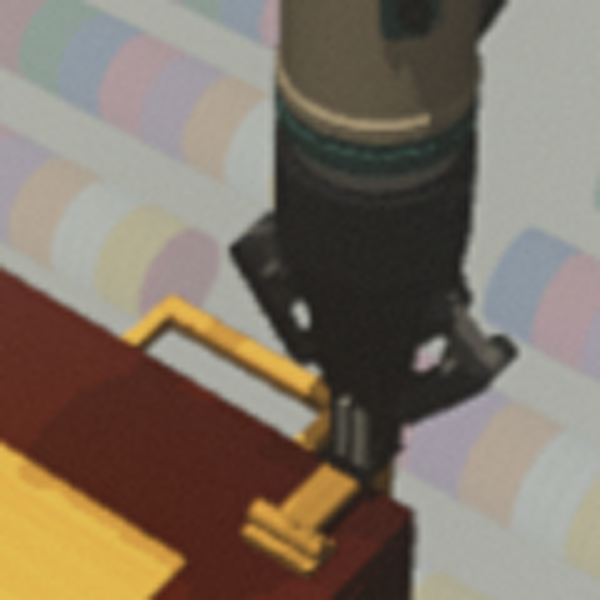

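The clamp is following down, at about crop (370,470). I'm pressing on until the force shows the stop.

Emit:
send_rows --deltas '[{"dp": [0, 0, -0.02], "rotation": [0, 0, 0]}, {"dp": [0, 0, -0.03], "rotation": [0, 0, 0]}, {"dp": [0, 0, -0.03], "rotation": [0, 0, 0]}, {"dp": [0, 0, -0.03], "rotation": [0, 0, 0]}]'

```text
clock: 43.47
position: [0.678, 0.0356, 0.1398]
ee_rot: [0.001, 0.005, 1.0, -0.0]
contact_force: [-3.6, 1.5, 14.0]
width: 0.0001
```

Emit:
send_rows --deltas '[{"dp": [0, 0, -0.01], "rotation": [0, 0, 0]}, {"dp": [0, 0, -0.02], "rotation": [0, 0, 0]}, {"dp": [0, 0, -0.02], "rotation": [0, 0, 0]}]'

```text
clock: 43.72
position: [0.678, 0.0356, 0.1396]
ee_rot: [0.002, 0.005, 1.0, -0.0]
contact_force: [-6.3, 0.2, 23.6]
width: -0.0001
```

The clamp is on its stop, with the tip at 0.121 m, exactly the "down" height. I'm lifting away.

Emit:
send_rows --deltas '[{"dp": [0, 0, 0.2], "rotation": [0, 0, 0]}, {"dp": [0, 0, 0.5], "rotation": [0, 0, 0]}, {"dp": [-0.2, 0, 0.9], "rotation": [0, 0, 0]}, {"dp": [-0.5, 0, 1], "rotation": [0, 0, 0]}, {"dp": [-0.9, 0, 1], "rotation": [0, 0, 0]}, {"dp": [-1, 0, 1], "rotation": [0, 0, 0]}]'

```text
clock: 44.22
position: [0.5548, 0.0358, 0.256]
ee_rot: [0.001, 0.005, 1.0, 0.0]
contact_force: [-0.7, -0.1, -1.3]
width: -0.0002
```

Emit:
send_rows --deltas '[{"dp": [-1, 0.5, 0.2], "rotation": [0, 0, 0]}, {"dp": [-1, 0.5, 0.2], "rotation": [0, 0, 0]}, {"dp": [-1, 0.5, 0.2], "rotation": [0, 0, 0]}, {"dp": [-1, 0.5, 0.2], "rotation": [0, 0, 0]}, {"dp": [-1, 0.5, 0.2], "rotation": [0, 0, 0]}, {"dp": [-1, 0.5, 0.2], "rotation": [0, 0, 0]}]'

```text
clock: 44.72
position: [0.4381, 0.0957, 0.2785]
ee_rot: [0.001, 0.004, 1.0, -0.0]
contact_force: [0.2, 0.1, -0.7]
width: -0.0002
```

Run:
```python
from h import *
s=monitor.get_state();print(s["clock"],s["position"],s["contact_force"])
for n in("scene","top"):
    im=cam(n);P=cloud(im);c=im["color"].astype(int);save(im,n+"30.png")
    m=(P[...,0]>.62)&(P[...,0]<.71)&(abs(P[...,1]-.034)<.02)&(P[...,2]>.109)&(P[...,2]<.2)
    Q=P[m];print(n,len(Q),np.percentile(Q,[3,50,97],axis=0).round(4).tolist())
    # handle
    m=(c[...,0]-c[...,2]>60)&(P[...,2]>.07)&(P[...,2]<.09)&(P[...,0]>.58)&(P[...,0]<.66)&(abs(P[...,1]+.058)<.035)
    print("handle",np.median(P[m],0).round(4))
    for nm in("mirror","dish"):
        print(nm,[(np.round(r["box"]),round(r["score"],2)) for r in models.find_in(nm,im)][:2])
im=cam("scene");save(im,"s30.png",(170,200,370,380),4)
```

```text
44.7167 [0.43812467 0.09566979 0.27849493] [ 0.22571962  0.12195673 -0.68236056]
scene 200 [[0.6651, 0.0236, 0.1137], [0.6857, 0.0364, 0.1195], [0.7088, 0.0469, 0.1227]]
handle [ 0.6342 -0.0578  0.0815]
mirror [(array([198., 152., 248., 181.]), 0.81)]
dish [(array([478., 258., 519., 288.]), 0.92)]
top 165 [[0.6646, 0.0238, 0.1114], [0.6847, 0.0346, 0.1196], [0.7085, 0.0469, 0.1256]]
handle [ 0.6318 -0.0545  0.082 ]
mirror [(array([474., 267., 510., 339.]), 0.6)]
dish [(array([161., 311., 199., 343.]), 0.73), (array([278., 175., 287., 202.]), 0.65)]
```

View pics/s30.png

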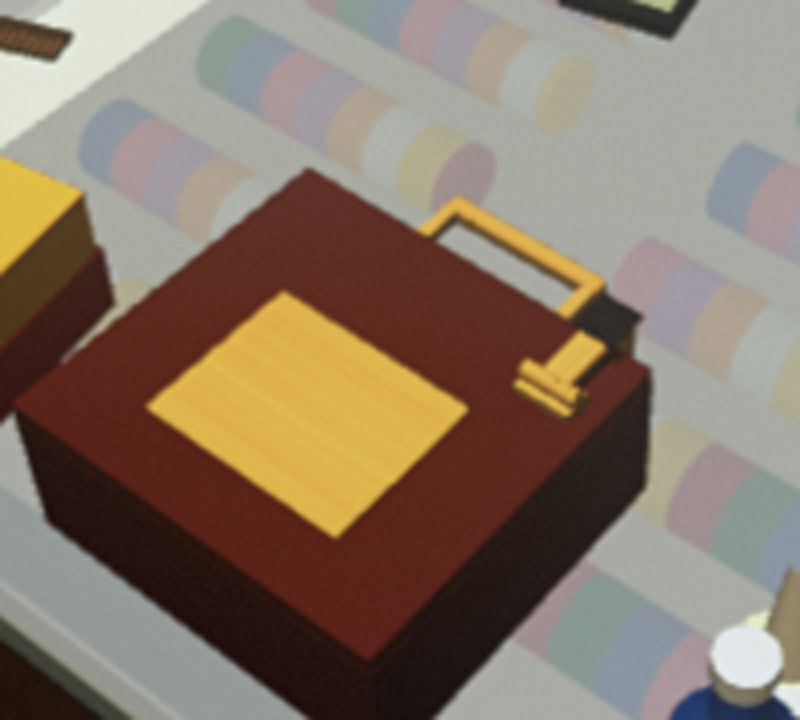

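View pics/top30.png

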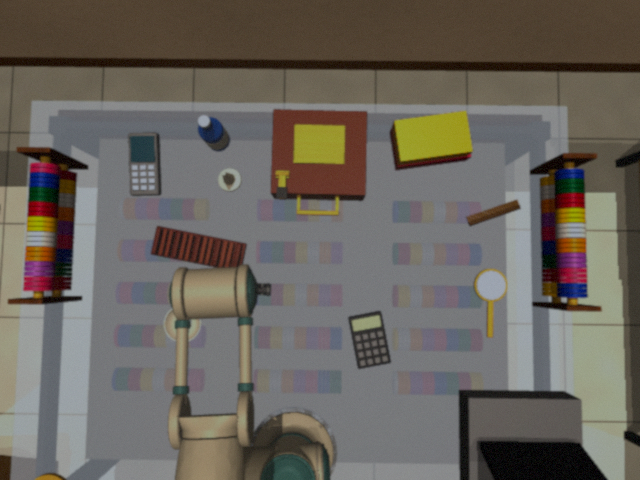

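The drawer is shut, with the handle at x ≈ 0.632–0.634 against a nominal 0.630. The clamp is down with its pad at about 0.12 m, and the mirror (490,303) and dish (181,324) have not moved. Handing in.

```bash
python3 -c "
from rig import manip
print(manip.sign_off())"
```

```text
the job is handed in; nothing more can be done
None
```

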